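# Fetch the open canister from between the shakers and close it

## Task

The open canister in the middle bay of the wooden caddy has to go to the store room with its lid on, but the two shakers beside it leave no room to take hold of it. Stand both shakers on the wooden side board, then lift the canister out, set it on the middle of the cork mat, and press onto it the one of the three lids that fits, until it snaps in and its flange lies flat on the rim. Once the canister is on the mat, also put both shakers back in the caddy, each in the bay it came from; keep shakers and canister upright throughout.

Things in the scene. Friction and masses are not known exactly. Their poses are not given: they have to be found in the camera images.
- sugar_shaker: Loose sugar pourer, white and round, 122 mm high, widest 60 mm, with a slim spout on top; starts in one of the caddy's two end bays (either one). Origin: centre of its underside, z up. 0.25 kg; the place to grip is its head, 58 mm across, 80 to 100 mm above the origin.
- flour_shaker: Loose flour shaker, steel-white and round with a domed perforated top, 118 mm high, widest 69 mm; starts in the other end bay. Origin: centre of its underside, z up. 0.22 kg; the place to grip is 75 to 100 mm above the origin, 69 mm across.
- canister: Loose open round canister, white stoneware with two thin brown lines, 56 mm across outside, 56 mm high, mouth 45 mm across at the rim (a bead 4 mm high; 49 mm across below it); starts in the caddy's middle bay, close between the two taller shakers. Origin: centre of its underside, z up. 0.22 kg.
- lid_a: Loose light-wood lid, knob up: flange 48 mm across, 8 thick, its underside 14 mm above the origin; plug below with a dark ring 39 mm across; round knob (head 22, neck 17 mm across), top 45 mm above the origin. Origin: centre of the plug's underside, z up. Smallest of three look-alikes: too small, it lies on the canister loosely.
- lid_b: Loose light-wood lid, knob up: flange 56 mm across, 8 thick, its underside 14 mm above the origin; plug below with a dark ring 48 mm across; round knob (head 22, neck 17 mm across), top 45 mm above the origin. Origin: centre of the plug's underside, z up. Middle of three: it fits. Laid on, it stands 11 mm proud; about 10 N on the knob snaps it in (origin then 42 mm above the canister's).
- lid_c: Loose light-wood lid, knob up: flange 64 mm across, 8 thick, its underside 14 mm above the origin; plug below with a dark ring 57 mm across; round knob (head 22, neck 17 mm across), top 45 mm above the origin. Origin: centre of the plug's underside, z up. Largest of three look-alikes: too big to enter the canister.
- caddy: Fixed dark-wood caddy, 232 (x) x 95 (y) mm, floor 12 mm above its origin (centre of its underside). Bays along x: end bays at x = -71.5 and +71.5 mm, 77 x 77 mm inside, rails up to 26 mm; middle bay at 0, 60 (x) x 64 (y) mm, dividers up to 20 mm, cheeks 70 mm high at its y sides. Bread displays 0.4 m high rise to its right, from world x = 0.52, y < 0.06 m.
- board: Fixed wooden side board, 90 (x) x 170 (y) mm, its top 12 mm above its origin, which is the centre of its underside; there is room on it for both shakers side by side along y.
- mat: Fixed round cork mat, 96 mm across, its top 6 mm above its origin, which is the centre of its underside.

How it is judged:
By the outcome, as a careful person would: the job done as asked, in the order asked, and still so for the second after the job is handed in, with the robot touching nothing.
It also fails if it takes over 144 s, if anything falls off the work surface, if the arm or the gripper's body presses on something with over 40 N, if the wrist force passes 120 N, or if a joint passes its speed limit or range.

## Robot

A 6-joint arm with a two-finger parallel gripper is mounted at the origin on a cart in front of the work surface, level with it; the furniture and walls round the work are solid. World frame = base frame: x ahead of the robot, y to its left, z up, the work surface at z = 0. Lengths are in m, angles in rad, forces in N, time in s.
With the tool pointing down it reaches from about 0.3 to 0.775 m from the base axis. Payload 14.6 kg.
Tool frame: the origin (TCP) lies at the centre of the arm's flange, where the gripper is bolted on; the fingertips stand 199 mm ahead of it and the grasp point (between the pads) lies ctrl.tcp_to_grasp ahead of it (ctrl.tcp_to_grasp is the distance from the TCP to the grasp point, in m); z points along the fingers, y is the line along which they close (so a half turn about z gives the same grasp; the last joint's range is limited). The gripper opens to 94 mm and grips with 3 to 60 N. Pads are 16 mm wide; open, the fingers measure 119 mm over their backs; the gripper's body (75 mm by 177 mm) begins 78 mm behind the grasp point.
Start: joints at [-1.381, 0.3, 1.521, -0, 1.321, -0.067], TCP at [0.14, -0.532, 0.405] pointing down, gripper open.
Joint ranges: [-3.03, 3.03], [-0.79, 2.21], [0.23, 2.52], [-1.04, 4.18], [0, 3.07], [-2.55, 2.55]. Speed limits (rad/s): [2.22, 2.22, 2.57, 3.14, 3.14, 3.14].

## Interface

Orientations are given as [roll, pitch, yaw] about the fixed x, y, z axes, in that order (R = Rz(yaw) Ry(pitch) Rx(roll)).
In Python, from station import ctrl gives the robot as it stands. The module is installed in compiled form; this text tells all that it offers.
- The arm moves only by the shell command python3 -m jog 'ROWS' [OPENING] [FORCE]. ROWS is JSON, a list of rows, each a list of 6 numbers: the shift along the tool's x, y, z in cm, then the turn, a rotation vector about the tool's x, y, z in rad. In form: [[tx, ty, tz, ax, ay, az], ...]. A call has 1 to 8 rows; each row is the pose to reach, as a shift and turn from the pose commanded when the call began, along the tool's axes at that moment; what a row does not reach only later rows make up. A row lasts 1/10 s, in which the tool goes at most 50 mm and 8.59 degrees, less where a joint would pass 70% of its speed; a pose out of reach is approached as far as the arm can. A call with a gripper value outside its range is refused whole. OPENING is the opening in per cent of the stroke, from 0 (shut) to 100 (fully open), set as the call begins (- or left out, the last holds). The fingers move at their own pace and stop on an object; FORCE is the grip in N (left out, the last holds). Time passes only in rows, so rows that repeat a pose let the fingers close. It gives the time, the measured TCP pose, the force, the opening and the grip force at its end, in the units of the state.
- ctrl.get_obs(): the state, without advancing time (a new reading comes with each control period).
- ctrl.camera(name): name is "side" or "top"; returns a dict with "img" (420x560x3 uint8, blue, green, red), "intrinsics" (3x3 intrinsics, pixels), "R" (3x3) and "t" (3): a world point X has camera coordinates R X + t. Camera axes: x right, y down, z forward; pixel columns grow to the right and rows downward; lengths in m; the calibration is good to about 2 mm. A picture is of the moment at which its call begins. There is no depth.
- ctrl.hand_in(): hands the job in; it is judged then, once.
The state is a dict: "time_s": time; "qpos": joint angles; "joint_vel": joint speeds; "tau": joint torques, N m; "ee_pos": TCP position; "eef_rot": TCP orientation; "force": force on the tool from outside, world axes, zero at the start; "moment": the same for the moment, N m; "grip_width": finger opening in m; "grip_force": force on a finger pad.
Only numpy, scipy, OpenCV 4.12 (cv2) and the standard library are available. Lean on these libraries where they do the work, as an engineer would, in place of code of your own. Each camera call takes 0.05 s, during which the arm holds its last target. There are 200 camera calls.

## Working session

There is one attempt and no reset: what is moved stays moved. The work goes in short steps, Python scripts to look and compute and a shell command to move; the robot and the scene stay as the last step left them, time stands still between calls to the robot, and variables do not carry over. Pictures are saved under pics/ and viewed, at most 14 in all, crops included, and the job is handed in when it is done.

```bash
mkdir -p pics; python3 - <<'E'
from station import ctrl
import cv2
o=ctrl.get_obs();print({k:o[k] for k in('time_s','ee_pos','eef_rot','grip_width','force')},ctrl.tcp_to_grasp)
for n in('top','side'):
    c=ctrl.camera(n);cv2.imwrite(f'pics/{n}0.png',c['img']);print(n,c['intrinsics'],c['R'],c['t'])
E
```

```text
{'time_s': 0.0, 'ee_pos': array([ 0.13969802, -0.53193778,  0.40408716]), 'eef_rot': array([-3.14044198e+00, -8.27854086e-05,  2.56831274e-01]), 'grip_width': 0.09420704826758936, 'force': array([-0.00308828, -1.25373244,  0.22698402])} 0.1804
top [[474.57473451   0.         278.13518866]
 [  0.         474.57473451 205.90323846]
 [  0.           0.           1.        ]] [[ 0.02853431 -0.99956816 -0.0070211 ]
 [-0.98766828 -0.02711152 -0.15419577]
 [ 0.15393883  0.01133439 -0.98801537]] [-0.09297243  0.53984241  1.14674767]
side [[427.00802485   0.         276.6457478 ]
 [  0.         427.00802485 210.14456238]
 [  0.           0.           1.        ]] [[-0.96505178 -0.26189189 -0.00936495]
 [-0.09232232  0.37321124 -0.92314135]
 [ 0.24525834 -0.89001461 -0.38434664]] [0.51597795 0.12416458 0.82183986]
```

View pics/top0.png

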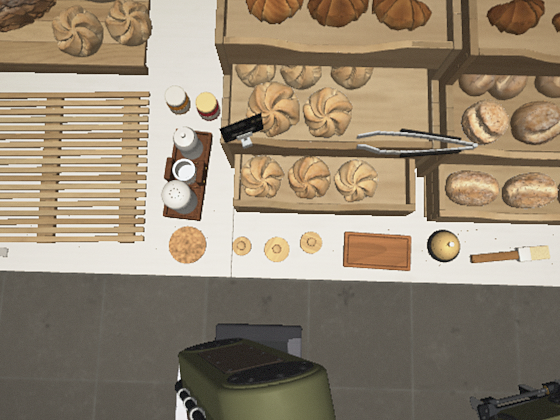

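View pics/side0.png

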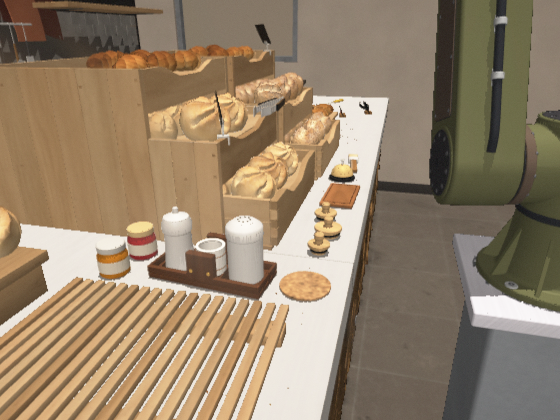

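The top view has +x up and +y left. The caddy is at about (188,175), with the sugar shaker at the far end (185,138), the canister at (185,170) and the flour shaker at the near end (177,193). The mat is at (188,244), the lids at (242,244), (277,249) and (311,242), and the board at (377,251).

```bash
python3 - <<'E'
import cv2,numpy as np
t=cv2.imread('pics/top0.png');s=cv2.imread('pics/side0.png')
a=cv2.resize(t[120:270,150:330],None,fx=4,fy=4,interpolation=cv2.INTER_CUBIC)[:600,:720]
cv2.imwrite('pics/tcrop.png',a)
b=cv2.resize(s[195:305,140:360],None,fx=3.6,fy=3.6,interpolation=cv2.INTER_CUBIC)
cv2.imwrite('pics/scrop.png',b)
E
```

```text
(no output)
```

View pics/tcrop.png

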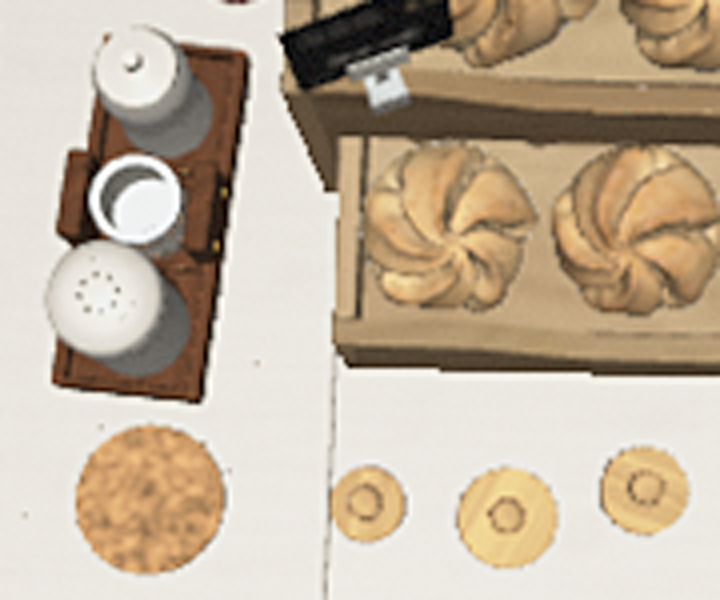

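View pics/scrop.png

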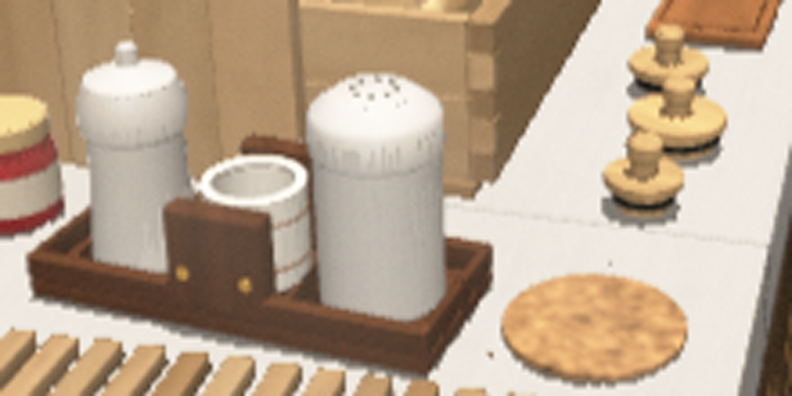

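The crops show lid widths of about 19, 25 and 22 px from left to right, so lid_b is the right-hand one at (311.5,242.5). The spout tip is at about (183,135.5) and the dome centre at (175,193).

```bash
cat > h.py <<'E'
import cv2,numpy as np
from station import ctrl
K={'top':None,'side':None}
def cam(n):
    c=ctrl.camera(n);return c['img'],c
def ray(c,u,v):
    K,R,t=c['intrinsics'],np.array(c['R']),np.array(c['t'])
    return -R.T@t, R.T@np.linalg.solve(K,[u,v,1])
def onz(c,u,v,z):
    o,d=ray(c,u,v);return o+d*(z-o[2])/d[2]
def tri(c1,p1,c2,p2):
    o1,d1=ray(c1,*p1);o2,d2=ray(c2,*p2)
    s=np.linalg.lstsq(np.c_[d1,-d2],o2-o1,rcond=None)[0]
    a,b=o1+s[0]*d1,o2+s[1]*d2;return (a+b)/2,np.linalg.norm(a-b)
def proj(c,X):
    p=c['intrinsics']@(np.array(c['R'])@np.array(X)+c['t']);return p[:2]/p[2]
E
python3 - <<'E'
from h import *
np.set_printoptions(precision=4,suppress=True)
T,t=cam('top');S,s=cam('side')
hsv=cv2.cvtColor(T,cv2.COLOR_BGR2HSV)
def blob(box,lo,hi,z,nm):
    x0,y0,x1,y1=box;m=cv2.inRange(hsv[y0:y1,x0:x1],lo,hi)
    cs,_=cv2.findContours(m,cv2.RETR_EXTERNAL,cv2.CHAIN_APPROX_NONE);c=max(cs,key=cv2.contourArea)
    r=cv2.minAreaRect(c);cc=np.array(r[0])+[x0,y0]
    P=[onz(t,*(q+[x0,y0]),z) for q in cv2.boxPoints(r)]
    print(nm,cc,r[1],onz(t,*cc,z),'yaw',[np.degrees(np.arctan2(*(P[i+1]-P[i])[1::-1])) for i in (0,1)],[np.linalg.norm(P[i+1]-P[i]) for i in(0,1)])
w=((5,60,60),(30,255,255))
blob((160,220,215,270),*w,.006,'mat')
blob((230,225,255,265),*w,.020,'l1');blob((258,228,297,270),*w,.020,'l2');blob((298,228,328,260),*w,.020,'l3')
blob((335,225,420,280),*w,.012,'board')
for n,a,z in(('sugartip',(183.25,135.5),.134),('flour',(175,193),.130),('canrim',(150+136/4,120+200/4),.068)):print(n,onz(t,*a,z))
print('tri sugar',tri(t,(183.25,135.5),s,(140+125/3.6,195+42/3.6)),'flour',tri(t,(175,193),s,(140+375/3.6,195+86/3.6)),'can',tri(t,(184,170),s,(140+254/3.6,195+181/3.6)))
print('lidb knob',tri(t,(150+647/4,120+487/4),s,(140+670/3.6,195+30/3.6)))
print('mat tri',tri(t,(187.7,244.5),s,(140+595/3.6,195+328/3.6)))
for a in((55,384),(200,402),(247,50),(105,37)):print('caddy',onz(t,150+a[0]/4,120+a[1]/4,.026))
E
```

```text
mat [187.  244.5] (37.0, 36.0) [0.4418 0.1521 0.006 ] yaw [np.float64(-88.41028887001144), np.float64(-177.00207753214178)] [np.float64(0.09251281210879436), np.float64(0.0943314894939098)]
l1 [241.5 246. ] (17.677669525146484, 17.677669525146484) [0.4409 0.0117 0.02  ] yaw [np.float64(-42.970401325787584), np.float64(-133.11413272708546)] [np.float64(0.04432077046371316), np.float64(0.04486576555656506)]
l2 [276. 249.] (24.0, 24.0) [ 0.4358 -0.0753  0.02  ] yaw [np.float64(-88.40089623884728), np.float64(-178.54846932760793)] [np.float64(0.060582319550392824), np.float64(0.06021061676179)]
l3 [310.5 242.5] (21.0, 21.0) [ 0.4546 -0.1617  0.02  ] yaw [np.float64(-88.40515726456854), np.float64(-179.1623092989518)] [np.float64(0.053041605755001255), np.float64(0.052885583654585594)]
board [376.9786 250.8424] (68.05471801757812, 35.11897659301758) [ 0.4389 -0.3303  0.012 ] yaw [np.float64(-3.145290353504469), np.float64(-92.00366444489826)] [np.float64(0.08877327199574388), np.float64(0.17228236169061378)]
sugartip [0.6901 0.1502 0.134 ]
flour [0.5523 0.1621 0.13  ]
canrim [0.6218 0.1578 0.068 ]
tri sugar (array([0.6911, 0.1507, 0.1332]), np.float64(0.001468191427753217)) flour (array([0.5511, 0.1621, 0.1283]), np.float64(0.0029547307751704287)) can (array([0.6217, 0.1583, 0.0645]), np.float64(0.001828745075646422))
lidb knob (array([ 0.453 , -0.1637,  0.0416]), np.float64(0.0036198722198727156))
mat tri (array([ 0.4403,  0.1515, -0.0013]), np.float64(0.003996845759124098))
caddy [0.5108 0.2112 0.026 ]
caddy [0.5019 0.1187 0.026 ]
caddy [0.7332 0.1006 0.026 ]
caddy [0.7395 0.1936 0.026 ]
```

```bash
cat > plan.py <<'E'
# usage: plan.py x y z yaw [...] : rows (cm, rad) from the present pose to these grasp-point poses, tool pointing down
import sys,numpy as np
from station import ctrl
from scipy.spatial.transform import Rotation as R
o=ctrl.get_obs();p=np.array(o['ee_pos']);R0=R.from_euler('xyz',o['eef_rot'])
g=p+R0.apply([0,0,ctrl.tcp_to_grasp])
print('t %.1f grasp %s rpy %s F %s w %.4f gf %.1f q %s'%(o['time_s'],g.round(4),np.round(o['eef_rot'],3),np.round(o['force'],1),o['grip_width'],o['grip_force'],np.round(o['qpos'],2)))
for a in np.array(sys.argv[1:],float).reshape(-1,4):
    Rt=R.from_euler('xyz',[np.pi,0,a[3]]);tp=a[:3]+[0,0,ctrl.tcp_to_grasp]
    d=R0.inv().apply(tp-p)*100;r=(R0.inv()*Rt).as_rotvec()
    n=max(np.linalg.norm(d)/5,np.degrees(np.linalg.norm(r))/8.59)
    print('[%.2f,%.2f,%.2f,%.3f,%.3f,%.3f] n>=%.1f'%(*d,*r,n))
E
python3 plan.py 0.40 0.0 0.28 1.49  0.43 0.14 0.25 1.49 0.551 0.162 0.22 1.49
```

```text
t 0.2 grasp [ 0.1397 -0.5318  0.2239] rpy [-3.141 -0.     0.257] F [0.4 0.5 0.6] w 0.0939 gf 0.0 q [-1.38  0.3   1.52  0.    1.32 -0.07]
[38.69,-44.84,-5.57,-0.001,-0.001,-1.233] n>=11.9
[45.14,-57.62,-2.56,-0.001,-0.001,-1.233] n>=14.6
[57.40,-56.67,0.44,-0.001,-0.001,-1.233] n>=16.1
```

```bash
python3 -m jog '[[38.7,-44.8,-5.6,0,0,-1.233],[38.7,-44.8,-5.6,0,0,-1.233],[38.7,-44.8,-5.6,0,0,-1.233],[38.7,-44.8,-5.6,0,0,-1.233],[38.7,-44.8,-5.6,0,0,-1.233],[38.7,-44.8,-5.6,0,0,-1.233],[38.7,-44.8,-5.6,0,0,-1.233],[38.7,-44.8,-5.6,0,0,-1.233]]' 100; python3 plan.py 0.43 0.14 0.25 1.49 0.551 0.162 0.20 1.493
```

```text
time_s: 1.0
ee_pos: [0.3151, -0.1724, 0.4427]
eef_rot: [3.141, 0.0, 1.463]
force: [0.7, -0.2, -0.2]
grip_width: 0.0938
grip_force: 0.0
t 1.0 grasp [ 0.3152 -0.1725  0.2623] rpy [3.141 0.    1.463] F [ 0.7 -0.2 -0.2] w 0.0938 gf 0.0 q [-0.6  -0.18  1.94  0.    1.38 -0.49]
[32.30,8.05,1.22,0.001,0.000,-0.027] n>=6.7
[35.80,19.84,6.23,0.001,0.000,-0.030] n>=8.3
```

```bash
python3 -m jog '[[32.3,8,1.2,0,0,-0.027],[32.3,8,1.2,0,0,-0.027],[32.3,8,1.2,0,0,-0.027],[32.3,8,1.2,0,0,-0.027],[32.3,8,1.2,0,0,-0.027],[32.3,8,1.2,0,0,-0.027],[32.3,8,1.2,0,0,-0.027],[35.8,19.8,6.2,0,0,-0.03]]' 100; python3 plan.py 0.551 0.162 0.18 1.493 0.551 0.162 0.10 1.493
```

```text
time_s: 1.8
ee_pos: [0.476, 0.1488, 0.4135]
eef_rot: [3.138, -0.002, 1.491]
force: [0.7, -1.0, 1.2]
grip_width: 0.094
grip_force: 0.0
t 1.8 grasp [0.4767 0.149  0.2331] rpy [ 3.138e+00 -2.000e-03  1.491e+00] F [ 0.7 -1.   1.2] w 0.0940 gf 0.0 q [0.23 0.18 1.65 0.   1.31 0.31]
[1.91,7.35,5.34,0.004,-0.002,-0.002] n>=1.9
[1.89,7.32,13.34,0.004,-0.002,-0.002] n>=3.1
```

```bash
python3 -m jog '[[1.9,7.3,5.3,0.004,-0.002,0],[1.9,7.3,5.3,0.004,-0.002,0],[1.9,7.3,8,0.004,-0.002,0],[1.9,7.3,10,0.004,-0.002,0],[1.9,7.3,12,0.004,-0.002,0],[1.9,7.3,13.3,0.004,-0.002,0],[1.9,7.3,13.3,0.004,-0.002,0]]' 100; python3 - <<'E'
from h import *
S,s=cam('side')
cv2.imwrite('pics/g1.png',cv2.resize(S[130:320,120:340],None,fx=3,fy=3))
E
python3 plan.py .551 .162 .1 1.493
```

```text
time_s: 2.5
ee_pos: [0.5509, 0.1582, 0.2769]
eef_rot: [-3.135, 0.003, 1.487]
force: [0.2, 0.4, 0.3]
grip_width: 0.0939
grip_force: 0.0
t 2.5 grasp [0.5502 0.158  0.0979] rpy [-3.137e+00  2.000e-03  1.487e+00] F [ 1.   0.5 -0. ] w 0.0937 gf 0.0 q [ 0.22  0.48  1.58 -0.    1.09  0.3 ]
[0.37,-0.04,-0.21,-0.005,0.002,-0.006] n>=0.1
```

View pics/g1.png

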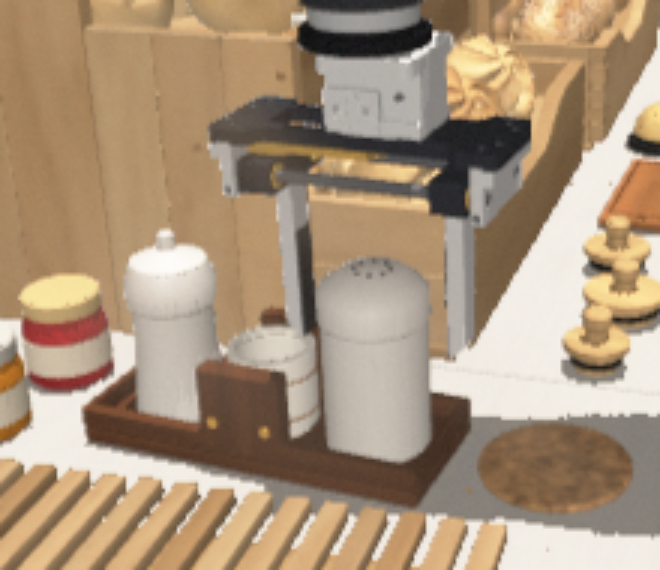

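The side view shows one finger each side of the flour shaker, with inner faces at about columns 312 and 445 and the body at 320–430, so it is centred. I'll correct y by 4 mm and close.

```bash
python3 -m jog '[[0.4,0.1,-0.2,-0.005,0.002,-0.006],[0.4,0.1,-0.2,-0.005,0.002,-0.006]]'; python3 -m jog '[[0,0,0,0,0,0],[0,0,0,0,0,0],[0,0,0,0,0,0],[0,0,0,0,0,0],[0,0,0,0,0,0],[0,0,0,0,0,0]]' 50 25; python3 plan.py .551 .162 .1 1.493
```

```text
time_s: 2.75
ee_pos: [0.5528, 0.1627, 0.282]
eef_rot: [3.138, -0.001, 1.493]
force: [-0.4, -0.6, 0.0]
grip_width: 0.0939
grip_force: 0.0
time_s: 3.35
ee_pos: [0.5524, 0.1622, 0.2805]
eef_rot: [3.141, -0.0, 1.493]
force: [-0.9, 0.8, 0.9]
grip_width: 0.0678
grip_force: 24.9
t 3.4 grasp [0.5526 0.1622 0.1001] rpy [ 3.141 -0.     1.493] F [-0.9  0.8  0.9] w 0.0678 gf 24.9 q [ 0.22  0.48  1.57 -0.    1.09  0.3 ]
[-0.03,-0.14,0.01,0.001,-0.000,-0.000] n>=0.0
```

```bash
python3 -m jog '[[0,0,-1.5,0,0,0],[0,0,-4,0,0,0],[0,0,-7,0,0,0],[0,0,-10,0,0,0],[0,0,-10,0,0,0]]' - 30; python3 plan.py .40 .12 .20 1.493 .40 -.12 .20 1 .437 -.38 .20 0
```

```text
time_s: 3.85
ee_pos: [0.5525, 0.1622, 0.3855]
eef_rot: [3.134, -0.002, 1.493]
force: [-0.4, 0.2, -1.5]
grip_width: 0.0679
grip_force: 29.9
t 3.9 grasp [0.5539 0.1625 0.2051] rpy [ 3.134e+00 -2.000e-03  1.493e+00] F [-0.4  0.2 -1.5] w 0.0679 gf 29.9 q [ 0.22  0.37  1.47 -0.    1.29  0.3 ]
[-5.40,-14.88,0.38,0.008,-0.002,-0.000] n>=3.2
[-29.32,-13.01,0.35,0.007,-0.004,0.493] n>=6.4
[-54.96,-7.29,0.34,0.005,-0.008,1.493] n>=11.1
```

```bash
python3 -m jog '[[-1,-3,0,0,0,0],[-2.5,-7,0,0,0,0],[-4,-11,0,0,0,0],[-6,-14.5,0,0,0,0],[-10,-14.8,0,0,0,0.1],[-14,-14.5,0,0,0,0.2],[-18.5,-14,0,0,0,0.3],[-23,-13.5,0,0,0,0.4]]'; python3 plan.py .41 -.25 .20 0.4 .437 -.38 .20 0
```

```text
time_s: 4.65
ee_pos: [0.3992, -0.0581, 0.3803]
eef_rot: [3.141, -0.0, 1.089]
force: [1.2, 0.4, -2.4]
grip_width: 0.0676
grip_force: 29.9
t 4.7 grasp [ 0.3994 -0.0581  0.1999] rpy [ 3.141 -0.     1.089] F [ 1.2  0.4 -2.4] w 0.0676 gf 29.9 q [-0.24 -0.01  1.93  0.    1.22  0.25]
[-16.51,9.84,-0.01,0.001,-0.001,0.689] n>=4.6
[-26.78,18.26,-0.00,0.001,-0.001,1.089] n>=7.3
```

```bash
python3 -m jog '[[-3.5,2.1,0,0,0,0.14],[-7.5,4.4,0,0,0,0.28],[-11.5,6.8,0,0,0,0.42],[-15.3,9.1,0,0,0,0.56],[-19,12,0,0,0,0.7],[-23,15,0,0,0,0.84],[-26.8,18.3,0,0,0,0.98],[-26.8,18.3,0,0,0,1.09]]'; python3 - <<'E'
from h import *
T,t=cam('top');cv2.imwrite('pics/b1.png',cv2.resize(T[200:300,310:450],None,fx=4,fy=4))
E
python3 plan.py .437 -.38 .101 0
```

```text
time_s: 5.45
ee_pos: [0.4389, -0.3831, 0.3783]
eef_rot: [-3.141, 0.001, -0.006]
force: [0.5, 1.4, -3.7]
grip_width: 0.0677
grip_force: 29.9
t 5.5 grasp [ 0.4386 -0.3807  0.1981] rpy [-3.14e+00  1.00e-03 -1.10e-02] F [-0.7  0.8 -2.8] w 0.0675 gf 29.9 q [-0.78  0.39  1.46  0.    1.29  0.8 ]
[-0.17,-0.08,9.71,-0.002,0.001,-0.011] n>=1.9
```

View pics/b1.png

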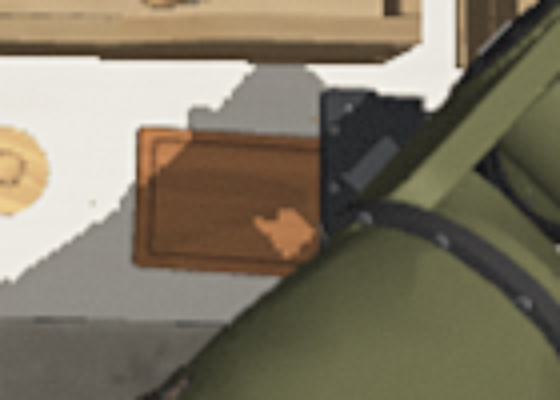

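The top view shows the arm hiding the shaker, and the board clear under and left of the gripper (left edge at about column 137). I'll lower it.

```bash
python3 -m jog '[[-0.1,-0.1,3,0,0,-0.011],[-0.1,-0.1,6,0,0,-0.011],[-0.1,-0.1,8,0,0,-0.011],[-0.1,-0.1,9,0,0,-0.011],[-0.1,-0.1,9.5,0,0,-0.011],[-0.1,-0.1,9.8,0,0,-0.011],[-0.1,-0.1,9.8,0,0,-0.011]]'; python3 plan.py .437 -.38 .100 0
```

```text
time_s: 6.2
ee_pos: [0.4382, -0.3777, 0.283]
eef_rot: [3.141, -0.002, 0.014]
force: [-0.3, -0.3, -2.6]
grip_width: 0.0678
grip_force: 29.9
t 6.2 grasp [ 0.4385 -0.3778  0.1026] rpy [ 3.141e+00 -2.000e-03  1.400e-02] F [-0.3 -0.3 -2.6] w 0.0678 gf 29.9 q [-0.77  0.49  1.56  0.    1.09  0.78]
[-0.13,0.23,0.26,0.001,-0.002,0.014] n>=0.1
```

```bash
python3 -m jog '[[0,0.2,0.1,0,0,0.01],[0,0.2,0.2,0,0,0.01],[0,0.2,0.2,0,0,0.01]]'; python3 plan.py .437 -.38 .100 0
```

```text
time_s: 6.5
ee_pos: [0.4382, -0.3798, 0.2806]
eef_rot: [3.141, -0.001, 0.004]
force: [0.0, -0.2, -1.7]
grip_width: 0.0677
grip_force: 29.9
t 6.5 grasp [ 0.4384 -0.3799  0.1002] rpy [ 3.141e+00 -1.000e-03  4.000e-03] F [ 0.  -0.2 -1.7] w 0.0677 gf 29.9 q [-0.78  0.49  1.56  0.    1.09  0.79]
[-0.12,0.02,0.02,0.000,-0.001,0.004] n>=0.0
```

```bash
python3 -m jog '[[0,0,0.1,0,0,0],[0,0,0.2,0,0,0],[0,0,0.2,0,0,0]]'; python3 plan.py .437 -.38 .100 0
```

```text
time_s: 6.8
ee_pos: [0.4385, -0.3797, 0.2804]
eef_rot: [3.14, -0.003, 0.004]
force: [-1.3, 4.1, 15.8]
grip_width: 0.0675
grip_force: 30.0
t 6.8 grasp [ 0.439 -0.38   0.1  ] rpy [ 3.14e+00 -3.00e-03  4.00e-03] F [-1.3  4.1 15.8] w 0.0675 gf 30.0 q [-0.78  0.49  1.56  0.    1.09  0.79]
[-0.15,0.03,-0.00,0.001,-0.003,0.004] n>=0.0
```

```bash
python3 -m jog '[[0,0,-0.15,0,0,0],[0,0,-0.15,0,0,0]]'; python3 -m jog '[[0,0,0,0,0,0],[0,0,0,0,0,0],[0,0,0,0,0,0],[0,0,0,0,0,0],[0,0,-5,0,0,0],[0,0,-9,0,0,0],[0,0,-13,0,0,0],[0,0,-13,0,0,0]]' 100; python3 plan.py .40 -.22 .24 .6 .40 -0.05 .24 1.2 .42 .12 .22 1.493
```

```text
time_s: 7.0
ee_pos: [0.4383, -0.3798, 0.2805]
eef_rot: [3.141, -0.002, 0.004]
force: [1.0, 1.9, 6.2]
grip_width: 0.0681
grip_force: 29.9
time_s: 7.8
ee_pos: [0.4381, -0.3797, 0.4156]
eef_rot: [3.135, -0.007, 0.004]
force: [-0.2, 0.6, -0.8]
grip_width: 0.094
grip_force: 0.0
t 7.8 grasp [ 0.4394 -0.3809  0.2352] rpy [ 3.135 -0.007  0.004] F [-0.2  0.6 -0.8] w 0.0940 gf 0.0 q [-0.78  0.36  1.42  0.    1.36  0.79]
[-3.74,-15.99,-0.60,0.008,-0.005,-0.596] n>=4.0
[-3.68,-32.99,-0.71,0.010,-0.003,-1.196] n>=8.0
[-1.63,-49.99,1.20,0.010,-0.001,-1.489] n>=10.0
```

```bash
python3 -m jog '[[-1.5,-4,0,0,0,-0.14],[-3,-8,0,0,0,-0.28],[-3.7,-12,0,0,0,-0.42],[-3.7,-16.5,0,0,0,-0.56],[-3.7,-21,0,0,0,-0.7],[-3.7,-25.5,0,0,0,-0.84],[-3.7,-30,0,0,0,-0.98],[-3.7,-34.5,0,0,0,-1.12]]'; python3 plan.py .42 .12 .20 1.493 .60 .155 .20 1.493 0.691 .1505 .20 1.493
```

```text
time_s: 8.6
ee_pos: [0.3992, -0.0332, 0.4095]
eef_rot: [3.141, -0.0, 1.129]
force: [0.4, -0.5, 0.1]
grip_width: 0.0941
grip_force: 0.0
t 8.6 grasp [ 0.3994 -0.0332  0.2291] rpy [ 3.141 -0.     1.129] F [ 0.4 -0.5  0.1] w 0.0941 gf 0.0 q [-0.17 -0.05  1.9   0.    1.29  0.27]
[14.74,-4.67,2.91,0.001,-0.000,-0.364] n>=3.1
[25.59,10.11,2.92,0.001,-0.000,-0.364] n>=5.5
[29.08,18.53,2.93,0.001,-0.000,-0.364] n>=6.9
```

```bash
python3 -m jog '[[4.5,-1.4,1,0,0,-0.12],[9.5,-3,2,0,0,-0.24],[14.5,-4.5,2.9,0,0,-0.364],[17.5,-0.6,2.9,0,0,-0.364],[20.5,3.4,2.9,0,0,-0.364],[23.3,7.2,2.9,0,0,-0.364],[25.5,11,2.9,0,0,-0.364],[27.3,14.8,2.9,0,0,-0.364]]'; python3 plan.py  0.691 .1505 .20 1.493 0.691 .1505 .104 1.493
```

```text
time_s: 9.4
ee_pos: [0.6529, 0.1479, 0.3798]
eef_rot: [-3.142, 0.0, 1.488]
force: [-0.1, -0.5, -0.3]
grip_width: 0.0942
grip_force: 0.0
t 9.4 grasp [0.6529 0.1478 0.1994] rpy [-3.142  0.     1.488] F [-0.1 -0.5 -0.3] w 0.0942 gf 0.0 q [ 0.17  0.59  1.17 -0.    1.39  0.25]
[0.58,3.77,-0.06,-0.000,0.000,-0.005] n>=0.8
[0.58,3.78,9.54,-0.000,0.000,-0.005] n>=2.1
```

```bash
python3 -m jog '[[0.6,3.8,0,0,0,0],[0.6,3.8,2,0,0,0],[0.6,3.8,5,0,0,0],[0.6,3.8,7.5,0,0,0],[0.6,3.8,9,0,0,0],[0.6,3.8,9.7,0,0,0],[0.6,3.8,9.7,0,0,0]]'; python3 - <<'E'
from h import *
S,s=cam('side')
cv2.imwrite('pics/g2.png',cv2.resize(S[110:310,100:320],None,fx=3,fy=3))
E
python3 plan.py  0.691 .1505 .102 1.493
```

```text
time_s: 10.1
ee_pos: [0.6897, 0.1502, 0.2837]
eef_rot: [3.141, 0.0, 1.488]
force: [0.9, -0.4, 0.3]
grip_width: 0.0938
grip_force: 0.0
t 10.2 grasp [0.6902 0.1502 0.1044] rpy [ 3.14  -0.     1.488] F [-0.2 -0.3  0.3] w 0.0939 gf 0.0 q [ 0.16  0.75  1.12 -0.    1.26  0.25]
[0.04,0.11,0.24,0.002,-0.000,-0.005] n>=0.1
```

View pics/g2.png

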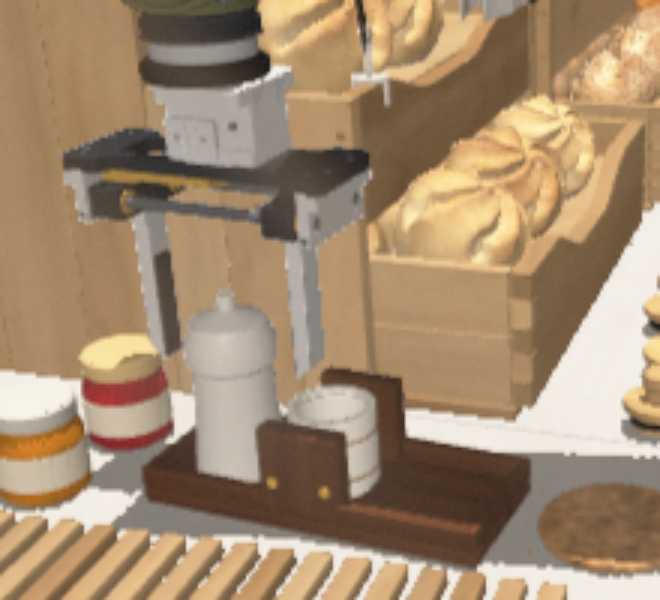

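The fingers straddle the sugar shaker's head (inner faces at about 178 and 290, head centre about 230), and the flour bay is empty. I'll close.

```bash
python3 -m jog '[[0,0.1,0.1,0,0,0],[0,0.1,0.1,0,0,0],[0,0.1,0.1,0,0,0],[0,0.1,0.1,0,0,0],[0,0.1,0.1,0,0,0],[0,0.1,0.1,0,0,0],[0,0.1,0.1,0,0,0],[0,0.1,0.1,0,0,0]]' 40 30; python3 plan.py; python3 -m jog '[[0,0,-1.5,0,0,0],[0,0,-4,0,0,0],[0,0,-7,0,0,0],[0,0,-10,0,0,0],[0,0,-10,0,0,0]]'; python3 plan.py .40 .12 .20 1.493 .40 -.05 .20 1.2
```

```text
time_s: 10.95
ee_pos: [0.6907, 0.1501, 0.2833]
eef_rot: [3.14, -0.0, 1.488]
force: [-1.2, 0.1, 3.0]
grip_width: 0.0572
grip_force: 30.0
t 10.9 grasp [0.6909 0.1501 0.1029] rpy [ 3.14  -0.     1.488] F [-1.2  0.1  3. ] w 0.0572 gf 30.0 q [ 0.16  0.76  1.12 -0.    1.26  0.25]
time_s: 11.45
ee_pos: [0.6905, 0.1501, 0.3889]
eef_rot: [3.133, -0.002, 1.488]
force: [0.0, 0.4, -1.3]
grip_width: 0.0573
grip_force: 30.0
t 11.4 grasp [0.6921 0.1503 0.2085] rpy [ 3.133e+00 -2.000e-03  1.488e+00] F [ 0.   0.4 -1.3] w 0.0573 gf 30.0 q [ 0.16  0.68  1.01 -0.    1.45  0.25]
[-5.41,-28.71,0.59,0.009,-0.002,-0.005] n>=5.8
[-22.35,-27.30,0.57,0.008,-0.003,0.288] n>=7.1
```

```bash
python3 -m jog '[[-0.6,-3.5,0,0,0,0],[-1.3,-8,0,0,0,0],[-2.2,-12.5,0,0,0,0],[-3,-17,0,0,0,0],[-4,-21.5,0,0,0,0],[-5,-26,0,0,0,0],[-7.5,-28.7,0,0,0,0],[-11.5,-28.5,0,0,0,0.07]]'; python3 plan.py .40 -.12 .20 .8 .44 -.28 .20 0
```

```text
time_s: 12.25
ee_pos: [0.3943, 0.0596, 0.3825]
eef_rot: [3.141, -0.0, 1.421]
force: [2.0, 0.0, -0.6]
grip_width: 0.057
grip_force: 30.0
t 12.2 grasp [0.3944 0.0596 0.2021] rpy [ 3.141 -0.     1.421] F [ 2.   0.  -0.6] w 0.0570 gf 30.0 q [ 0.06 -0.02  1.94  0.    1.22  0.21]
[-17.67,3.25,0.21,0.000,-0.000,0.621] n>=4.1
[-32.90,9.60,0.21,0.000,-0.001,1.421] n>=9.5
```

```bash
python3 -m jog '[[-4,0.7,0,0,0,0.14],[-8,1.5,0,0,0,0.28],[-12.5,2.3,0,0,0,0.42],[-17,3.2,0,0,0,0.56],[-20,4,0,0,0,0.7],[-23,5,0,0,0,0.84],[-26,6,0,0,0,0.98],[-28.5,7,0,0,0,1.12]]'; python3 plan.py  .4405 -.28 .20 0 .4405 -.28 .103 0
```

```text
time_s: 13.05
ee_pos: [0.4225, -0.2348, 0.3823]
eef_rot: [-3.141, -0.0, 0.291]
force: [0.1, 0.5, -1.8]
grip_width: 0.0573
grip_force: 30.0
t 13.1 grasp [ 0.4226 -0.2347  0.2019] rpy [-3.141 -0.     0.291] F [ 0.1  0.5 -1.8] w 0.0573 gf 30.0 q [-0.58  0.17  1.73  0.    1.24  0.7 ]
[0.42,4.85,0.19,-0.000,-0.000,0.291] n>=1.9
[0.42,4.85,9.89,-0.000,-0.000,0.291] n>=2.2
```

```bash
python3 -m jog '[[0.2,2.5,0.2,0,0,0.145],[0.4,4.85,0.2,0,0,0.291],[0.4,4.85,3,0,0,0.291],[0.4,4.85,6,0,0,0.291],[0.4,4.85,8,0,0,0.291],[0.4,4.85,9,0,0,0.291],[0.4,4.85,9.6,0,0,0.291],[0.4,4.85,9.6,0,0,0.291]]'; python3 -m jog '[[0,0,0,0,0,0],[0,0,0.1,0,0,0],[0,0,0.2,0,0,0],[0,0,0.2,0,0,0]]'; python3 plan.py  .4405 -.28 .103 0
```

```text
time_s: 13.85
ee_pos: [0.441, -0.2784, 0.2868]
eef_rot: [-3.141, -0.001, 0.007]
force: [0.1, -0.3, -1.5]
grip_width: 0.0572
grip_force: 30.0
time_s: 14.25
ee_pos: [0.4409, -0.2784, 0.2851]
eef_rot: [3.141, -0.001, 0.007]
force: [-0.1, -0.7, -1.6]
grip_width: 0.0568
grip_force: 30.0
t 14.2 grasp [ 0.4412 -0.2785  0.1047] rpy [ 3.141e+00 -1.000e-03  7.000e-03] F [-0.1 -0.7 -1.6] w 0.0568 gf 30.0 q [-0.63  0.37  1.73  0.    1.04  0.93]
[-0.05,0.16,0.17,0.000,-0.001,0.007] n>=0.0
```

```bash
python3 -m jog '[[0,0,0.1,0,0,0],[0,0,0.2,0,0,0],[0,0,0.2,0,0,0]]'; python3 plan.py  .4405 -.28 .103 0
```

```text
time_s: 14.55
ee_pos: [0.441, -0.2785, 0.2832]
eef_rot: [3.141, -0.002, 0.007]
force: [-1.4, 0.9, 3.8]
grip_width: 0.0572
grip_force: 30.0
t 14.6 grasp [ 0.4413 -0.2785  0.1028] rpy [ 3.141e+00 -2.000e-03  7.000e-03] F [-1.4  0.9  3.8] w 0.0572 gf 30.0 q [-0.63  0.37  1.73  0.    1.04  0.93]
[-0.06,0.15,-0.02,0.000,-0.002,0.007] n>=0.0
```

```bash
python3 -m jog '[[0,0,0,0,0,0],[0,0,0,0,0,0],[0,0,0,0,0,0],[0,0,0,0,0,0],[0,0,-5,0,0,0],[0,0,-9,0,0,0],[0,0,-13,0,0,0],[0,0,-13,0,0,0]]' 85; python3 plan.py .40 -.22 .24 .4 .40 -0.05 .24 1.1 .42 .12 .22 1.493
```

```text
time_s: 15.35
ee_pos: [0.4409, -0.2785, 0.4182]
eef_rot: [3.136, -0.008, 0.007]
force: [-1.5, -0.9, 0.0]
grip_width: 0.0802
grip_force: 0.0
t 15.3 grasp [ 0.4423 -0.2794  0.2378] rpy [ 3.136 -0.008  0.007] F [-1.5 -0.9  0. ] w 0.0802 gf 0.0 q [-0.63  0.22  1.58  0.    1.32  0.93]
[-4.05,-5.88,-0.28,0.007,-0.007,-0.393] n>=2.6
[-3.93,-22.88,-0.37,0.009,-0.004,-1.093] n>=7.3
[-1.83,-39.87,1.56,0.010,-0.003,-1.486] n>=9.9
```

```bash
python3 -m jog '[[-2,-2.5,0,0,0,-0.14],[-4,-6,0,0,0,-0.28],[-4,-10,0,0,0,-0.42],[-4,-14.5,0,0,0,-0.56],[-4,-19,0,0,0,-0.7],[-4,-23.5,0,0,0,-0.84],[-4,-28,0,0,0,-0.98],[-4,-32.5,0,0,0,-1.12]]' 100; python3 - <<'E'
from h import *
np.set_printoptions(precision=4,suppress=True)
T,t=cam('top');S,s=cam('side')
cv2.imwrite('pics/c1.png',np.vstack([cv2.resize(T[130:270,150:420],None,fx=2.4,fy=2.4),cv2.resize(S[200:300,140:410],None,fx=2.4,fy=2.4)]))
cv2.imwrite('pics/c1t.png',T);cv2.imwrite('pics/c1s.png',S)
E
python3 plan.py .43 .12 .20 1.493 .622 .157 .20 1.493
```

```text
time_s: 16.15
ee_pos: [0.398, 0.048, 0.4123]
eef_rot: [3.141, -0.0, 1.132]
force: [0.5, -0.1, 0.1]
grip_width: 0.0942
grip_force: 0.0
t 16.2 grasp [0.3981 0.0502 0.2318] rpy [ 3.141e+00 -1.000e-03  1.137e+00] F [0.5 0.2 0.4] w 0.0942 gf 0.0 q [ 0.03 -0.05  1.89  0.    1.29  0.47]
[7.68,-0.04,3.19,0.000,-0.001,-0.356] n>=2.4
[19.11,15.82,3.20,0.000,-0.001,-0.356] n>=5.0
```

View pics/c1.png

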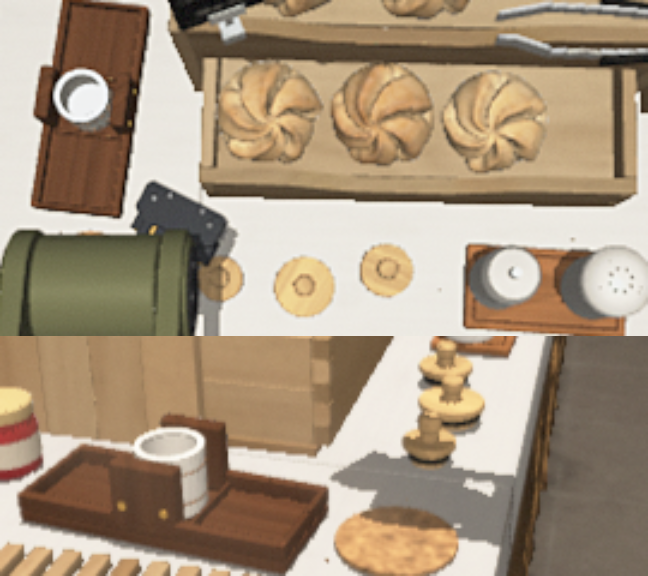

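The middle bay's canister is unmoved at top pixel (183.8,170.4), and both shakers stand upright on the board. Next I'll go to the canister.

```bash
python3 -m jog '[[4,0,1.5,0,0,-0.14],[7.7,0,3.2,0,0,-0.28],[9.8,3,3.2,0,0,-0.356],[12,6,3.2,0,0,-0.356],[14.2,9,3.2,0,0,-0.356],[16.5,12.2,3.2,0,0,-0.356],[19.1,15.8,3.2,0,0,-0.356],[19.1,15.8,3.2,0,0,-0.356]]' 100; python3 plan.py .622 .157 .12 1.493 .622 .157 .050 1.493
```

```text
time_s: 17.05
ee_pos: [0.6268, 0.1505, 0.3775]
eef_rot: [-3.14, 0.001, 1.481]
force: [-0.6, -0.3, -1.1]
grip_width: 0.0939
grip_force: 0.0
t 17.1 grasp [0.6264 0.1504 0.1971] rpy [-3.140e+00  1.000e-03  1.481e+00] F [-0.6 -0.3 -1.1] w 0.0939 gf 0.0 q [ 0.18  0.53  1.26 -0.    1.35  0.27]
[0.61,-0.52,7.71,-0.002,0.001,-0.012] n>=1.5
[0.62,-0.51,14.71,-0.002,0.001,-0.012] n>=2.9
```

```bash
python3 -m jog '[[0.3,-0.3,2,0,0,-0.012],[0.6,-0.5,5,0,0,-0.012],[0.6,-0.5,8,0,0,-0.012],[0.6,-0.5,9,0,0,-0.012],[0.6,-0.5,9,0,0,-0.012]]'; python3 plan.py .622 .157 .050 1.493
```

```text
time_s: 17.55
ee_pos: [0.6188, 0.1568, 0.2898]
eef_rot: [-3.14, 0.001, 1.494]
force: [0.4, 0.4, 0.2]
grip_width: 0.094
grip_force: 0.0
t 17.6 grasp [0.6185 0.1567 0.1094] rpy [-3.140e+00  1.000e-03  1.494e+00] F [0.4 0.4 0.2] w 0.0940 gf 0.0 q [ 0.19  0.6   1.36 -0.    1.18  0.27]
[0.05,0.33,5.94,-0.002,0.001,0.001] n>=1.2
```

```bash
python3 -m jog '[[0.1,0.3,1,0,0,0],[0.1,0.3,2.5,0,0,0],[0.1,0.3,4,0,0,0],[0.1,0.3,5.3,0,0,0],[0.1,0.3,5.9,0,0,0],[0.1,0.3,5.9,0,0,0],[0.1,0.3,5.9,0,0,0]]'; python3 plan.py .622 .157 .050 1.493
```

```text
time_s: 18.25
ee_pos: [0.6223, 0.1581, 0.2324]
eef_rot: [3.14, -0.0, 1.495]
force: [-0.3, -0.8, 0.3]
grip_width: 0.094
grip_force: 0.0
t 18.2 grasp [0.6225 0.1581 0.052 ] rpy [ 3.14  -0.     1.495] F [-0.3 -0.8  0.3] w 0.0940 gf 0.0 q [ 0.19  0.68  1.39 -0.    1.08  0.27]
[-0.11,-0.02,0.20,0.001,-0.000,0.002] n>=0.0
```

```bash
python3 - <<'E'
from h import *
S,s=cam('side')
cv2.imwrite('pics/g3.png',cv2.resize(S[150:310,120:300],None,fx=3.6,fy=3.6))
E
```

```text
(no output)
```

View pics/g3.png

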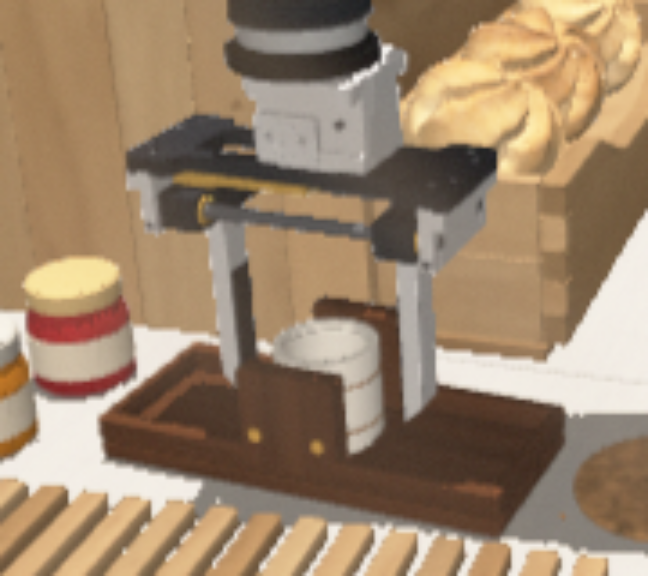

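The fingers straddle the canister (inner faces at about 255 and 397, canister centre about 328). Close and lift.

```bash
python3 -m jog '[[0,0,0.1,0,0,0],[0,0,0.1,0,0,0],[0,0,0.1,0,0,0],[0,0,0.1,0,0,0],[0,0,0.1,0,0,0],[0,0,0.1,0,0,0],[0,0,0.1,0,0,0],[0,0,0.1,0,0,0]]' 40 25; python3 plan.py; python3 -m jog '[[0,0,-1,0,0,0],[0,0,-3,0,0,0],[0,0,-6,0,0,0],[0,0,-10,0,0,0],[0,0,-10,0,0,0]]'; python3 plan.py .4411 .1518 .15 1.493  .4411 .1518 .045 1.493
```

```text
time_s: 19.1
ee_pos: [0.6221, 0.1581, 0.2311]
eef_rot: [3.141, -0.0, 1.495]
force: [-1.6, -0.0, 1.7]
grip_width: 0.0561
grip_force: 25.0
t 19.1 grasp [0.6223 0.1581 0.0507] rpy [ 3.141 -0.     1.495] F [-1.6 -0.   1.7] w 0.0561 gf 25.0 q [ 0.19  0.68  1.39 -0.    1.07  0.27]
time_s: 19.6
ee_pos: [0.6224, 0.1582, 0.3375]
eef_rot: [3.132, -0.002, 1.495]
force: [0.9, 0.0, -1.8]
grip_width: 0.0563
grip_force: 25.0
t 19.6 grasp [0.6242 0.1585 0.1571] rpy [ 3.132e+00 -2.000e-03  1.495e+00] F [ 0.9  0.  -1.8] w 0.0563 gf 25.0 q [ 0.19  0.56  1.31 -0.    1.26  0.27]
[-2.02,-18.04,0.53,0.010,-0.002,0.002] n>=3.6
[-2.04,-18.14,11.03,0.010,-0.002,0.002] n>=4.3
```

```bash
python3 -m jog '[[-0.4,-3.5,0.3,0,0,0],[-0.9,-8,0.3,0,0,0],[-1.5,-13,0.3,0,0,0],[-2,-17,0.5,0,0,0],[-2,-18.1,2.5,0,0,0],[-2,-18.1,6,0,0,0],[-2,-18.1,9,0,0,0],[-2,-18.1,10,0,0,0]]'; python3 plan.py .4411 .1518 .0445 1.493
```

```text
time_s: 20.4
ee_pos: [0.4393, 0.1517, 0.2286]
eef_rot: [-3.139, 0.001, 1.495]
force: [0.7, 0.1, -1.3]
grip_width: 0.0563
grip_force: 25.0
t 20.4 grasp [0.4388 0.1515 0.0482] rpy [-3.139e+00  1.000e-03  1.495e+00] F [ 0.7  0.1 -1.3] w 0.0563 gf 25.0 q [ 0.25  0.35  1.92 -0.    0.88  0.33]
[0.02,0.18,0.37,-0.003,0.001,0.002] n>=0.1
```

```bash
python3 -m jog '[[0,0.2,0,0,0,0],[0,0.2,0.1,0,0,0],[0,0.2,0.2,0,0,0],[0,0.2,0.2,0,0,0]]'; python3 plan.py .4411 .1518 .0445 1.493
```

```text
time_s: 20.8
ee_pos: [0.4423, 0.1518, 0.2297]
eef_rot: [3.139, -0.0, 1.495]
force: [0.3, -0.4, -1.8]
grip_width: 0.0565
grip_force: 25.0
t 20.8 grasp [0.4428 0.1518 0.0493] rpy [ 3.139 -0.     1.495] F [ 0.3 -0.4 -1.8] w 0.0565 gf 25.0 q [ 0.25  0.36  1.91 -0.    0.87  0.33]
[-0.01,-0.12,0.48,0.002,-0.000,0.002] n>=0.1
```

```bash
python3 -m jog '[[0,0,0.1,0,0,0],[0,0,0.2,0,0,0],[0,0,0.3,0,0,0],[0,0,0.3,0,0,0],[0,0,0.3,0,0,0]]'; python3 plan.py .4411 .1518 .0445 1.493
```

```text
time_s: 21.3
ee_pos: [0.4421, 0.1517, 0.2259]
eef_rot: [3.141, 0.0, 1.495]
force: [-0.6, -0.4, -1.3]
grip_width: 0.0563
grip_force: 25.0
t 21.3 grasp [0.4423 0.1517 0.0455] rpy [3.141 0.    1.495] F [-0.6 -0.4 -1.3] w 0.0563 gf 25.0 q [ 0.25  0.36  1.91 -0.    0.87  0.33]
[0.00,-0.10,0.10,0.001,0.000,0.002] n>=0.0
```

```bash
python3 -m jog '[[0,0,0.1,0,0,0],[0,0,0.15,0,0,0],[0,0,0.15,0,0,0]]'; python3 plan.py .4411 .1518 .0445 1.493
```

```text
time_s: 21.6
ee_pos: [0.4422, 0.1517, 0.225]
eef_rot: [3.14, -0.0, 1.495]
force: [-3.8, -0.8, 9.7]
grip_width: 0.056
grip_force: 25.0
t 21.6 grasp [0.4424 0.1517 0.0446] rpy [ 3.14  -0.     1.495] F [-3.8 -0.8  9.7] w 0.0560 gf 25.0 q [ 0.25  0.37  1.91 -0.    0.87  0.33]
[-0.00,-0.11,0.01,0.001,-0.000,0.002] n>=0.0
```

```bash
python3 -m jog '[[0,0,-0.1,0,0,0],[0,0,-0.1,0,0,0],[0,0,-0.1,0,0,0],[0,0,-0.1,0,0,0],[0,0,-4,0,0,0],[0,0,-8,0,0,0],[0,0,-12,0,0,0],[0,0,-12,0,0,0]]' 100; python3 plan.py .41 0 .15 .7 .44 -.12 .15 0 
```

```text
time_s: 22.4
ee_pos: [0.4425, 0.1519, 0.3491]
eef_rot: [3.133, -0.003, 1.495]
force: [1.3, 0.5, -0.1]
grip_width: 0.0939
grip_force: 0.0
t 22.4 grasp [0.4441 0.1522 0.1687] rpy [ 3.133e+00 -3.000e-03  1.495e+00] F [ 1.3  0.5 -0.1] w 0.0939 gf 0.0 q [ 0.25  0.17  1.81 -0.    1.15  0.33]
[-15.40,-2.10,1.81,0.007,-0.006,0.795] n>=5.3
[-27.13,1.80,1.81,0.005,-0.008,1.495] n>=10.0
```

```bash
python3 -m jog '[[-3,-0.5,0,0,0,0.14],[-6.5,-1,0,0,0,0.28],[-10,-1.5,0,0,0,0.42],[-14,-2,0,0,0,0.56],[-18,-1.5,0,0,0,0.7],[-22,-1,0,0,0,0.84],[-26,-0.5,0,0,0,0.98],[-30,0,0,0,0,1.12]]' 60;  python3 - <<'E'
from h import *
np.set_printoptions(precision=4,suppress=True)
T,t=cam('top');S,s=cam('side')
cv2.imwrite('pics/d1.png',np.hstack([cv2.resize(T[210:270,160:330],None,fx=2.4,fy=2.4)[:144],cv2.resize(S[215:311,250:362],None,fx=1.5,fy=1.5)]));
cv2.imwrite('pics/d1t.png',T);cv2.imwrite('pics/d1s.png',S)
m=(cv2.cvtColor(T,cv2.COLOR_BGR2HSV)[215:275,165:215,1]>60).astype(np.uint8)
cs,_=cv2.findContours(m,cv2.RETR_EXTERNAL,cv2.CHAIN_APPROX_NONE);c=max(cs,key=cv2.contourArea);print('mat',cv2.boundingRect(c))
h=((cv2.drawContours(np.zeros_like(m),[c],-1,1,-1)>0)&(m==0)).astype(np.uint8);cs,_=cv2.findContours(h,cv2.RETR_EXTERNAL,cv2.CHAIN_APPROX_NONE);c=max(cs,key=cv2.contourArea);print('can',cv2.boundingRect(c),cv2.minEnclosingCircle(c))
E
python3 plan.py .4546 -.162 .12 0 .4546 -.162 .043 0
```

```text
time_s: 23.2
ee_pos: [0.4189, -0.1491, 0.3437]
eef_rot: [3.142, -0.001, 0.369]
force: [0.3, 0.2, 0.3]
grip_width: 0.0564
grip_force: 0.0
mat (4, 11, 37, 38)
can (6, 15, 26, 24) ((18.5, 27.16666603088379), 12.894973754882812)
t 23.3 grasp [ 0.4191 -0.1508  0.1632] rpy [ 3.141 -0.     0.366] F [ 0.   0.9 -0.1] w 0.0565 gf 0.0 q [-0.43  0.13  1.88 -0.    1.13  0.78]
[2.91,2.32,4.32,0.000,-0.000,0.366] n>=2.4
[2.91,2.32,12.02,0.000,-0.000,0.366] n>=2.5
```

View pics/d1.png

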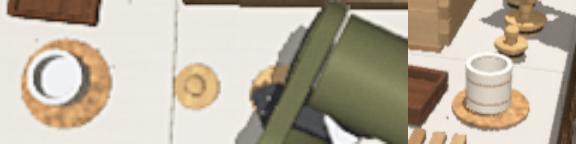

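The canister stands on the mat, roughly centred (rim centre at about top pixel (184.6,242.1)). Next is lid_b.

```bash
python3 - <<'E'
from h import *
np.set_printoptions(precision=4,suppress=True)
T,t=cam('top');_,s=cam('side')
S=cv2.imread('pics/d1s.png')
print('can',onz(t,184.6,242.1,.062),tri(t,(184.6,242.1),s,(304.7,257)))
print('expected can rim px',proj(t,(.4423,.1517,.062)),proj(s,(.4423,.1517,.062)),'lid flange top',proj(s,(.4546,-.162,.022)))
E
python3 -m jog '[[1.5,1.2,0,0,0,0.14],[2.85,2.35,0,0,0,0.28],[2.85,2.35,2,0,0,0.366],[2.85,2.35,5,0,0,0.366],[2.85,2.35,7,0,0,0.366],[2.85,2.35,7,0,0,0.366]]'; python3 plan.py .454 -.1625 .043 0
```

```text
can [0.4436 0.147  0.062 ] (array([0.4426, 0.1477, 0.0578]), np.float64(0.0027660079025144135))
expected can rim px [182.6607 242.5958] [303.6708 255.9253] lid flange top [324.3712 210.714 ]
time_s: 24.0
ee_pos: [0.454, -0.1574, 0.272]
eef_rot: [-3.14, 0.003, 0.012]
force: [1.1, 0.1, 0.3]
grip_width: 0.0564
grip_force: 0.0
t 24.0 grasp [ 0.4534 -0.157   0.0916] rpy [-3.14e+00  3.00e-03  1.20e-02] F [1.1 0.1 0.3] w 0.0564 gf 0.0 q [-0.41  0.31  1.85  0.    0.99  1.15]
[0.01,0.52,4.86,-0.002,0.003,0.012] n>=1.0
```

```bash
python3 -m jog '[[0,0.5,1.5,0,0,0.01],[0,0.5,3,0,0,0.01],[0,0.5,4,0,0,0.01],[0,0.5,4.5,0,0,0.01],[0,0.5,4.5,0,0,0.01],[0,0.5,4.5,0,0,0.01]]'; python3 plan.py .454 -.1625 .043 0; python3 - <<'E'
from h import *
T=cv2.imread('pics/d1t.png')
cv2.imwrite('pics/e1.png',np.hstack([cv2.resize(T[220:270,165:215],(400,400),interpolation=cv2.INTER_CUBIC),cv2.resize(cam('side')[0][185:235,300:350],(400,400),interpolation=cv2.INTER_CUBIC)]))
E
```

```text
time_s: 24.6
ee_pos: [0.4547, -0.1637, 0.23]
eef_rot: [3.141, -0.002, -0.001]
force: [0.9, 0.2, -1.0]
grip_width: 0.0563
grip_force: 0.0
t 24.6 grasp [ 0.455  -0.1638  0.0496] rpy [ 3.141e+00 -2.000e-03 -1.000e-03] F [ 0.9  0.2 -1. ] w 0.0563 gf 0.0 q [-0.42  0.38  1.87  0.    0.89  1.15]
[-0.07,-0.12,0.66,0.000,-0.002,-0.001] n>=0.1
```

View pics/e1.png

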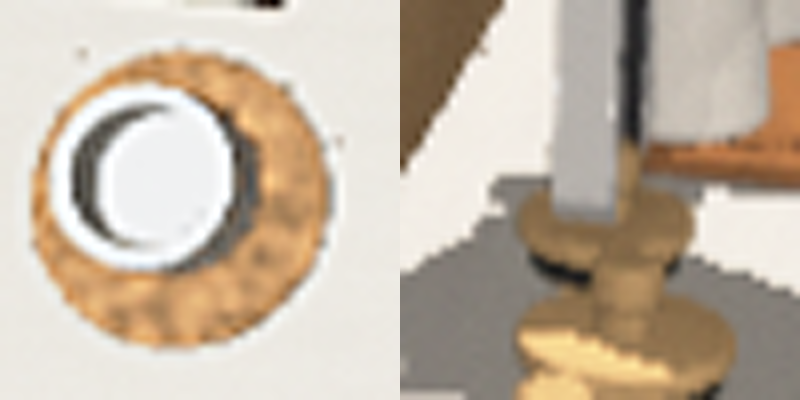

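The left crop puts the canister rim centre at top pixel (182.4,241.7), which agrees with the arm's release point (0.442,0.152). The right crop shows the finger over lid_b's flange beside the knob. I'll lower and grip.

```bash
python3 -m jog '[[0,-0.1,0.2,0,0,0],[0,-0.1,0.4,0,0,0],[0.1,-0.1,0.5,0,0,0],[0.1,-0.1,0.5,0,0,0],[0.1,-0.1,0.5,0,0,0]]'; python3 plan.py .455 -.1625 .043 0
```

```text
time_s: 25.15
ee_pos: [0.4556, -0.1628, 0.2244]
eef_rot: [3.142, -0.001, -0.001]
force: [0.0, -0.3, -0.5]
grip_width: 0.0563
grip_force: 0.0
t 25.1 grasp [ 0.4557 -0.1628  0.044 ] rpy [ 3.142e+00 -1.000e-03 -1.000e-03] F [ 0.  -0.3 -0.5] w 0.0563 gf 0.0 q [-0.42  0.4   1.87  0.    0.88  1.15]
[-0.06,-0.03,0.10,0.000,-0.001,-0.001] n>=0.0
```

```bash
python3 -m jog '[[0,0,0,0,0,0],[0,0,0,0,0,0],[0,0,0,0,0,0],[0,0,0,0,0,0],[0,0,0,0,0,0],[0,0,0,0,0,0],[0,0,0,0,0,0]]' 5 15; python3 -m jog '[[0,0,0,0,0,0],[0,0,-1,0,0,0],[0,0,-3,0,0,0],[0,0,-6,0,0,0],[0,0,-9,0,0,0],[0,0,-9,0,0,0]]' 5 40; python3 plan.py .40 -.05 .14 0 .4423 .152 .14 0
```

```text
time_s: 25.85
ee_pos: [0.4555, -0.1628, 0.2244]
eef_rot: [3.142, -0.001, -0.001]
force: [-0.5, -0.3, -0.1]
grip_width: 0.0205
grip_force: 15.0
time_s: 26.45
ee_pos: [0.4559, -0.163, 0.3186]
eef_rot: [3.139, -0.007, -0.001]
force: [-1.0, -0.5, -1.7]
grip_width: 0.0199
grip_force: 40.0
t 26.4 grasp [ 0.4571 -0.1635  0.1382] rpy [ 3.139e+00 -7.000e-03 -1.000e-03] F [-1.  -0.5 -1.7] w 0.0199 gf 40.0 q [-0.42  0.25  1.8   0.    1.08  1.15]
[-5.60,-11.30,-0.25,0.003,-0.007,-0.001] n>=2.5
[-1.39,-31.50,-0.28,0.003,-0.007,-0.001] n>=6.3
```

```bash
python3 -m jog '[[-1.5,-3,0,0,0,0],[-3,-7,0,0,0,0],[-4,-11.5,0,0,0,0],[-4,-16,0,0,0,0],[-3.5,-20.5,0,0,0,0],[-2.8,-25,0,0,0,0],[-2,-29,0,0,0,0],[-1.4,-31.5,0,0,0,0]]'; python3 plan.py .4423 .152 .125 0;  python3 - <<'E'
from h import *
S,s=cam('side');cv2.imwrite('pics/f1s.png',S)
cv2.imwrite('pics/f1.png',cv2.resize(S[180:300,240:370],None,fx=5,fy=5,interpolation=cv2.INTER_CUBIC))
E
```

```text
time_s: 27.25
ee_pos: [0.4416, 0.1546, 0.3141]
eef_rot: [-3.142, -0.001, 0.0]
force: [0.1, 0.2, -1.7]
grip_width: 0.0203
grip_force: 40.0
t 27.2 grasp [0.4417 0.1546 0.1337] rpy [-3.142e+00 -1.000e-03  0.000e+00] F [ 0.1  0.2 -1.7] w 0.0203 gf 40.0 q [ 0.26  0.22  1.85 -0.    1.07  1.83]
[0.07,0.26,0.87,-0.000,-0.001,0.000] n>=0.2
```

View pics/f1.png

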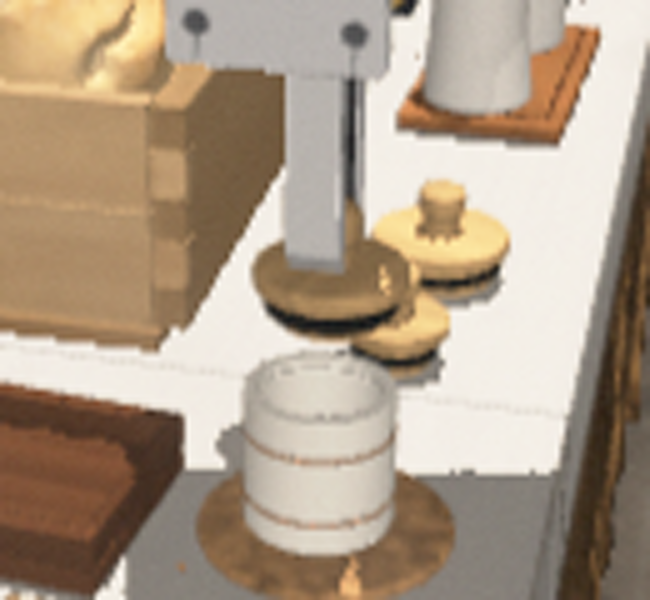

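The lid hangs level under the fingers: flange edges at columns 250 and 415 (centre 332), canister rim at 245–399 (centre 322).

```bash
python3 - <<'E'
from h import *
_,s=cam('side');T,t=cam('top')
f=lambda u:240+(u+.5)/5-.5
print('lid meas',f(332.5),'pred',proj(s,(.4417,.1546,.108)),'rim meas',f(322),'pred',proj(s,(.4423,.152,.062)))
print('px per m x', proj(s,(.4517,.1546,.108))[0]-proj(s,(.4417,.1546,.108))[0],'y',proj(s,(.4417,.1646,.108))[0]-proj(s,(.4417,.1546,.108))[0],)
E
python3 plan.py .4423 .152 .125 0
```

```text
lid meas 306.1 pred [304.05757168 233.67346461] rim meas 304.0 pred [303.63660949 256.00314822]
px per m x -5.558038283867063 y -1.178081133509977
t 27.4 grasp [0.4416 0.153  0.1334] rpy [3.141e+00 0.000e+00 1.000e-03] F [ 0.2  0.2 -0.6] w 0.0198 gf 40.0 q [ 0.26  0.22  1.85 -0.    1.07  1.83]
[0.07,0.11,0.84,0.000,0.000,0.001] n>=0.2
```

```bash
python3 -m jog '[[0.2,0.1,0.8,0,0,0],[0.2,0.1,1.6,0,0,0],[0.2,0.1,2.2,0,0,0],[0.2,0.1,2.2,0,0,0],[0.2,0.1,2.2,0,0,0]]'; python3 plan.py .4437 .152 .110 0;  python3 - <<'E'
from h import *
S,s=cam('side');T,t=cam('top')
cv2.imwrite('pics/f2.png',np.hstack([cv2.resize(S[215:295,265:345],(560,560),interpolation=cv2.INTER_CUBIC),cv2.resize(T[220:270,165:200],(240,343),interpolation=cv2.INTER_CUBIC)[:560] if 0 else np.vstack([cv2.resize(T[220:270,165:200],(240,343),interpolation=cv2.INTER_CUBIC),np.zeros((217,240,3),np.uint8)])]))
E
```

```text
time_s: 27.9
ee_pos: [0.4439, 0.1509, 0.2923]
eef_rot: [3.141, -0.001, -0.002]
force: [0.3, -0.6, -0.1]
grip_width: 0.02
grip_force: 40.0
t 27.9 grasp [0.444  0.1508 0.1119] rpy [ 3.141e+00 -1.000e-03 -2.000e-03] F [ 0.3 -0.6 -0.1] w 0.0200 gf 40.0 q [ 0.25  0.25  1.86 -0.    1.02  1.82]
[-0.02,-0.11,0.19,0.000,-0.001,-0.002] n>=0.0
```

View pics/f2.png

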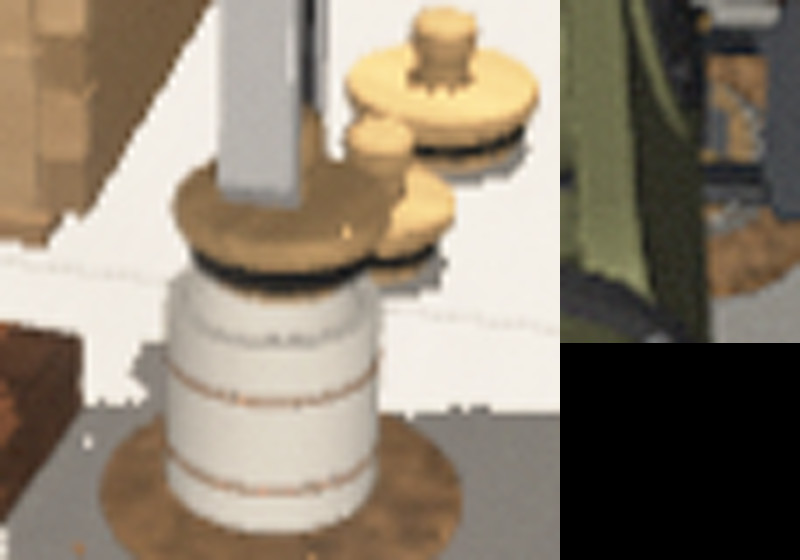

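Here the lid's ring and flange centre at about column 282 against the canister's 273, so about 2 mm more +x is needed. The top view is hidden by the arm. I'll correct and lower onto the rim.

```bash
python3 -m jog '[[0.15,-0.1,0,0,0,0],[0.15,-0.1,0.4,0,0,0],[0.15,-0.1,0.7,0,0,0],[0.15,-0.1,0.7,0,0,0],[0.15,-0.1,0.7,0,0,0]]'; python3 plan.py .4455 .152 .103 0
```

```text
time_s: 28.5
ee_pos: [0.4453, 0.1522, 0.2853]
eef_rot: [3.141, -0.001, -0.001]
force: [0.4, -0.6, 0.1]
grip_width: 0.02
grip_force: 40.0
t 28.5 grasp [0.4455 0.1521 0.1049] rpy [ 3.141e+00 -1.000e-03 -1.000e-03] F [ 0.4 -0.6  0.1] w 0.0200 gf 40.0 q [ 0.25  0.27  1.87 -0.    1.01  1.82]
[0.02,0.02,0.19,0.000,-0.001,-0.001] n>=0.0
```

```bash
python3 -m jog '[[0,0,0.1,0,0,0],[0,0,0.2,0,0,0],[0,0,0.2,0,0,0]]'; python3 -m jog '[[0,0,0.1,0,0,0],[0,0,0.2,0,0,0],[0,0,0.2,0,0,0]]';python3 plan.py .4455 .152 .103 0
```

```text
time_s: 28.8
ee_pos: [0.4454, 0.1522, 0.2834]
eef_rot: [-3.142, -0.001, -0.001]
force: [-0.1, 1.5, 0.8]
grip_width: 0.0206
grip_force: 40.0
time_s: 29.1
ee_pos: [0.4455, 0.1524, 0.2818]
eef_rot: [-3.141, -0.002, -0.001]
force: [-1.5, 2.5, 5.4]
grip_width: 0.0202
grip_force: 40.0
t 29.1 grasp [0.4458 0.1525 0.1014] rpy [-3.141e+00 -2.000e-03 -1.000e-03] F [-1.5  2.5  5.4] w 0.0202 gf 40.0 q [0.25 0.27 1.87 0.   1.   1.82]
[0.00,0.03,-0.16,-0.001,-0.002,-0.001] n>=0.0
```

```bash
python3 -m jog '[[0,-0.05,0.1,0,0,0],[0,-0.05,0.2,0,0,0],[0,-0.05,0.2,0,0,0]]' - 50; python3 -m jog '[[0,0,0.1,0,0,0],[0,0,0.2,0,0,0],[0,0,0.2,0,0,0]]';python3 plan.py .4455 .152 .103 0
```

```text
time_s: 29.4
ee_pos: [0.4454, 0.1529, 0.2798]
eef_rot: [-3.141, -0.002, -0.001]
force: [-0.2, 2.7, 3.5]
grip_width: 0.02
grip_force: 50.0
time_s: 29.7
ee_pos: [0.4453, 0.1528, 0.2774]
eef_rot: [-3.141, -0.001, -0.001]
force: [-0.3, 1.6, 1.1]
grip_width: 0.0198
grip_force: 50.0
t 29.7 grasp [0.4455 0.1528 0.097 ] rpy [-3.141e+00 -1.000e-03 -1.000e-03] F [-0.3  1.6  1.1] w 0.0198 gf 50.0 q [ 0.25  0.28  1.87 -0.    0.99  1.82]
[0.02,0.08,-0.60,-0.000,-0.001,-0.001] n>=0.1
```

```bash
python3 -m jog '[[0,0,0.1,0,0,0],[0,0,0.2,0,0,0],[0,0,0.3,0,0,0],[0,0,0.3,0,0,0]]';python3 plan.py; python3 -m jog '[[0,0,0.1,0,0,0],[0,0,0.2,0,0,0],[0,0,0.2,0,0,0]]';python3 plan.py
```

```text
time_s: 30.1
ee_pos: [0.4452, 0.1525, 0.2738]
eef_rot: [3.141, 0.0, -0.001]
force: [0.6, 0.5, -3.3]
grip_width: 0.0196
grip_force: 50.0
t 30.1 grasp [0.4452 0.1524 0.0934] rpy [ 3.141e+00  0.000e+00 -1.000e-03] F [ 0.6  0.5 -3.3] w 0.0196 gf 50.0 q [ 0.25  0.29  1.87 -0.    0.98  1.82]
time_s: 30.4
ee_pos: [0.4454, 0.1526, 0.2724]
eef_rot: [3.142, -0.001, -0.001]
force: [0.1, -0.1, -1.9]
grip_width: 0.0197
grip_force: 50.0
t 30.4 grasp [0.4456 0.1526 0.092 ] rpy [ 3.142e+00 -1.000e-03 -1.000e-03] F [ 0.1 -0.1 -1.9] w 0.0197 gf 50.0 q [ 0.25  0.29  1.87 -0.    0.98  1.82]
```

```bash
python3 -m jog '[[0,0,0.1,0,0,0],[0,0,0.2,0,0,0],[0,0,0.2,0,0,0]]';python3 plan.py
```

```text
time_s: 30.7
ee_pos: [0.4456, 0.1527, 0.2723]
eef_rot: [-3.141, -0.003, -0.001]
force: [-9.0, -1.9, 24.7]
grip_width: 0.0201
grip_force: 50.0
t 30.7 grasp [0.4462 0.1527 0.0919] rpy [-3.141e+00 -3.000e-03 -1.000e-03] F [-9.  -1.9 24.7] w 0.0201 gf 50.0 q [ 0.25  0.29  1.87 -0.    0.97  1.82]
```

The lid reached a hard stop at 25 N with its origin at about 48 mm, which is the seated height. Release and check.

```bash
python3 -m jog '[[0,0,-0.2,0,0,0],[0,0,-0.2,0,0,0]]'; python3 -m jog '[[0,0,0,0,0,0],[0,0,0,0,0,0],[0,0,0,0,0,0],[0,0,0,0,0,0],[0,0,-3,0,0,0],[0,0,-7,0,0,0],[0,0,-11,0,0,0],[0,0,-11,0,0,0]]' 60; python3 plan.py .40 -.05 .20 0 .4405 -.2785 .22 0; python3 - <<'E'
from h import *
S,s=cam('side');T,t=cam('top')
cv2.imwrite('pics/k1s.png',S);cv2.imwrite('pics/k1t.png',T)
cv2.imwrite('pics/k1.png',cv2.resize(S[215:295,265:345],(480,480),interpolation=cv2.INTER_CUBIC))
E
```

```text
time_s: 30.9
ee_pos: [0.4454, 0.1527, 0.2725]
eef_rot: [-3.142, -0.001, -0.001]
force: [0.1, 0.8, -2.3]
grip_width: 0.02
grip_force: 50.0
time_s: 31.7
ee_pos: [0.4456, 0.1528, 0.3872]
eef_rot: [-3.14, -0.009, -0.001]
force: [-0.0, 0.1, -1.0]
grip_width: 0.0565
grip_force: 0.0
t 31.7 grasp [0.4472 0.1531 0.2068] rpy [-3.14e+00 -9.00e-03 -1.00e-03] F [-0.   0.1 -1. ] w 0.0565 gf 0.0 q [ 0.25  0.14  1.76 -0.    1.23  1.82]
[-4.54,20.28,0.60,-0.002,-0.009,-0.001] n>=4.2
[-0.45,43.13,-1.41,-0.002,-0.009,-0.001] n>=8.6
```

View pics/k1.png

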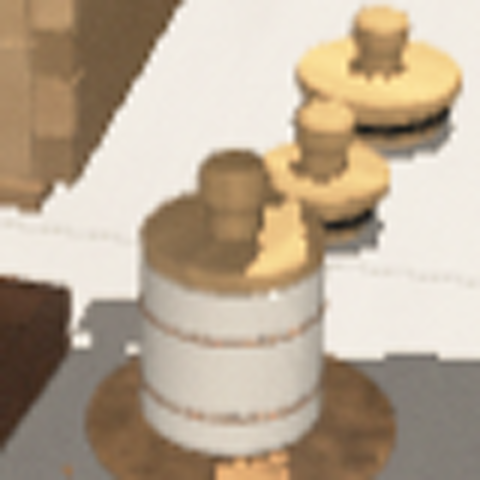

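The lid's flange sits flush on the rim, centred at about column 232, with no dark ring visible. Now the sugar shaker goes back.

```bash
python3 -m jog '[[-1,4,0,0,0,0],[-2,8.5,0,0,0,0],[-3.5,13,0,0,0,0],[-4.5,17.5,0,0,0,0],[-4.5,22.3,0,0,0,0],[-4.5,27,0,0,0,0],[-4,31.8,0,0,0,0],[-3,36.5,0,0,0,0]]' 85; python3 plan.py .4413 -.2785 .20 0 .4413 -.2785 .102 0
```

```text
time_s: 32.6
ee_pos: [0.4142, -0.2144, 0.381]
eef_rot: [-3.141, 0.001, -0.002]
force: [1.2, 0.9, -0.2]
grip_width: 0.0803
grip_force: 0.0
t 32.6 grasp [ 0.414  -0.2142  0.2006] rpy [-3.141e+00  1.000e-03 -2.000e-03] F [ 1.2  0.9 -0.2] w 0.0803 gf 0.0 q [-0.56  0.14  1.78  0.    1.23  1.02]
[2.73,6.41,0.05,-0.001,0.001,-0.002] n>=1.4
[2.73,6.42,9.85,-0.001,0.001,-0.002] n>=2.4
```

```bash
python3 -m jog '[[1.5,3.5,0,0,0,0],[2.7,6.4,0,0,0,0],[2.7,6.4,0,0,0,0],[2.7,6.4,3,0,0,0],[2.7,6.4,6,0,0,0],[2.7,6.4,8.5,0,0,0],[2.7,6.4,9.8,0,0,0],[2.7,6.4,9.8,0,0,0]]'; python3 plan.py .4413 -.2785 .102 0; python3 -m jog '[[0,0,0,0,0,0],[0,0,0,0,0,0],[0,0,0,0,0,0],[0,0,0,0,0,0],[0,0,0,0,0,0],[0,0,0,0,0,0]]' 40 30; python3 plan.py
```

```text
time_s: 33.4
ee_pos: [0.4415, -0.2757, 0.2824]
eef_rot: [-3.139, 0.002, -0.001]
force: [-0.5, -0.2, 0.6]
grip_width: 0.0797
grip_force: 0.0
t 33.4 grasp [ 0.4411 -0.2753  0.102 ] rpy [-3.139e+00  2.000e-03 -1.000e-03] F [-0.5 -0.2  0.6] w 0.0797 gf 0.0 q [-0.63  0.37  1.73  0.    1.04  0.94]
[-0.02,0.28,0.00,-0.002,0.002,-0.001] n>=0.1
time_s: 34.0
ee_pos: [0.442, -0.2765, 0.2853]
eef_rot: [3.14, -0.003, -0.001]
force: [-0.0, -0.5, 5.8]
grip_width: 0.0567
grip_force: 30.0
t 34.0 grasp [ 0.4425 -0.2767  0.1049] rpy [ 3.14e+00 -3.00e-03 -1.00e-03] F [-0.  -0.5  5.8] w 0.0567 gf 30.0 q [-0.63  0.37  1.73  0.    1.04  0.94]
```

```bash
python3 -m jog '[[0,0,-1.5,0,0,0],[0,0,-4.5,0,0,0],[0,0,-9,0,0,0],[0,0,-13,0,0,0],[-1.5,-2,-13.3,0,0,-0.14],[-3,-5,-13.3,0,0,-0.28],[-4,-9,-13.3,0,0,-0.42],[-4.2,-13.5,-13.3,0,0,-0.56]]'; python3 plan.py .40 -.05 .235 1.1 .41 .12 .235 1.488 .691 .1505 .235 1.488
```

```text
time_s: 34.8
ee_pos: [0.3987, -0.1403, 0.4172]
eef_rot: [3.141, -0.001, 0.563]
force: [1.7, -0.3, -0.5]
grip_width: 0.0573
grip_force: 29.9
t 34.8 grasp [ 0.3988 -0.1403  0.2368] rpy [ 3.141e+00 -1.000e-03  5.630e-01] F [ 1.7 -0.3 -0.5] w 0.0573 gf 29.9 q [-0.43 -0.    1.84  0.    1.31  0.58]
[4.93,-7.57,0.18,0.000,-0.000,-0.537] n>=3.6
[14.85,-21.41,0.18,0.000,-0.000,-0.925] n>=6.2
[40.24,-9.00,0.20,0.000,-0.000,-0.925] n>=8.2
```

```bash
python3 -m jog '[[2,-3.2,0,0,0,-0.14],[4.5,-7,0,0,0,-0.28],[7,-10.6,0,0,0,-0.42],[9.5,-14,0,0,0,-0.56],[12,-17.7,0,0,0,-0.7],[14.8,-21,0,0,0,-0.84],[19,-20,0,0,0,-0.925],[23.5,-18,0,0,0,-0.925]]'; python3 plan.py .691 .1505 .22 1.49
```

```text
time_s: 35.6
ee_pos: [0.504, 0.1381, 0.4178]
eef_rot: [3.14, -0.0, 1.49]
force: [0.2, -0.2, -1.6]
grip_width: 0.057
grip_force: 29.9
t 35.6 grasp [0.5043 0.1381 0.2374] rpy [ 3.14 -0.    1.49] F [ 0.2 -0.2 -1.6] w 0.0570 gf 29.9 q [ 0.2   0.23  1.58 -0.    1.33  0.28]
[2.74,18.54,1.77,0.001,-0.000,0.000] n>=3.8
```

```bash
python3 -m jog '[[0.6,4,0,0,0,0],[1.3,8.5,0,0,0,0],[2,13,0,0,0,0],[2.6,17.2,0,0,0,0],[2.7,18.6,2,0,0,0],[2.7,18.6,5,0,0,0],[2.7,18.6,7,0,0,0],[2.7,18.6,7,0,0,0]]'; python3 plan.py .691 .1505 .107 1.49
```

```text
time_s: 36.4
ee_pos: [0.6912, 0.1466, 0.3436]
eef_rot: [-3.136, 0.002, 1.484]
force: [-0.1, -0.6, -2.6]
grip_width: 0.0576
grip_force: 29.9
t 36.4 grasp [0.6902 0.1464 0.1632] rpy [-3.136e+00  2.000e-03  1.484e+00] F [-0.1 -0.6 -2.6] w 0.0576 gf 29.9 q [ 0.16  0.71  1.06 -0.    1.38  0.24]
[0.40,-0.03,5.62,-0.006,0.002,-0.006] n>=1.1
```

```bash
python3 -m jog '[[0.2,0,0,0,0,0],[0.2,0,2,0,0,0],[0.2,0,4,0,0,0],[0.2,0,5.2,0,0,0],[0.2,0,5.5,0,0,0],[0.2,0,5.5,0,0,0]]'; python3 plan.py .691 .1505 .105 1.49; python3 -m jog '[[0,0,0.1,0,0,0],[0,0,0.2,0,0,0],[0,0,0.2,0,0,0]]'; python3 plan.py .691 .1505 .105 1.49
```

```text
time_s: 37.0
ee_pos: [0.6918, 0.1487, 0.2935]
eef_rot: [3.14, -0.0, 1.484]
force: [-0.2, -1.0, -2.1]
grip_width: 0.0573
grip_force: 29.9
t 37.0 grasp [0.6921 0.1488 0.1131] rpy [ 3.14  -0.     1.484] F [-0.2 -1.  -2.1] w 0.0573 gf 29.9 q [ 0.16  0.75  1.11 -0.    1.28  0.25]
[0.17,-0.09,0.81,0.002,-0.000,-0.006] n>=0.2
time_s: 37.3
ee_pos: [0.6917, 0.1487, 0.2911]
eef_rot: [3.14, -0.0, 1.484]
force: [0.4, -0.7, -2.0]
grip_width: 0.057
grip_force: 29.9
t 37.3 grasp [0.692  0.1487 0.1107] rpy [ 3.14  -0.     1.484] F [ 0.4 -0.7 -2. ] w 0.0570 gf 29.9 q [ 0.16  0.75  1.11 -0.    1.28  0.25]
[0.18,-0.08,0.57,0.002,-0.000,-0.006] n>=0.1
```

```bash
python3 -m jog '[[0.1,0,0.2,0,0,0],[0.1,0,0.4,0,0,0],[0.1,0,0.4,0,0,0],[0.1,0,0.4,0,0,0]]'; python3 -m jog '[[0,0,0.1,0,0,0],[0,0,0.2,0,0,0],[0,0,0.2,0,0,0]]'; python3 plan.py .691 .1505 .105 1.49
```

```text
time_s: 37.7
ee_pos: [0.6917, 0.1496, 0.2865]
eef_rot: [3.141, 0.0, 1.484]
force: [0.5, -0.3, -2.6]
grip_width: 0.0569
grip_force: 29.9
time_s: 38.0
ee_pos: [0.6917, 0.1497, 0.2854]
eef_rot: [3.14, -0.0, 1.484]
force: [-0.9, -0.8, 3.9]
grip_width: 0.0573
grip_force: 29.9
t 38.0 grasp [0.6921 0.1498 0.105 ] rpy [ 3.14  -0.     1.484] F [-0.9 -0.8  3.9] w 0.0573 gf 29.9 q [ 0.16  0.76  1.12 -0.    1.27  0.25]
[0.07,-0.08,-0.00,0.002,-0.000,-0.006] n>=0.0
```

Touchdown at 0.105. Release and go for the flour shaker.

```bash
python3 -m jog '[[0,0,-0.1,0,0,0],[0,0,-0.1,0,0,0],[0,0,-0.1,0,0,0],[0,0,-0.1,0,0,0],[0,0,-4,0,0,0],[0,0,-8,0,0,0],[0,0,-12,0,0,0],[0,0,-13,0,0,0]]' 95; python3 plan.py .41 .12 .235 1.48 .40 -.05 .235 1.2
```

```text
time_s: 38.8
ee_pos: [0.6913, 0.1496, 0.4202]
eef_rot: [3.133, -0.002, 1.484]
force: [-0.4, -0.2, 0.7]
grip_width: 0.0892
grip_force: 0.0
t 38.8 grasp [0.6928 0.1498 0.2398] rpy [ 3.133e+00 -2.000e-03  1.484e+00] F [-0.4 -0.2  0.7] w 0.0892 gf 0.0 q [ 0.16  0.66  0.96 -0.    1.51  0.25]
[-5.40,-27.77,0.25,0.008,-0.002,0.004] n>=5.7
[-22.42,-27.29,0.22,0.008,-0.003,0.284] n>=7.1
```

```bash
python3 -m jog '[[-0.8,-4.5,0,0,0,0],[-1.7,-9.3,0,0,0,0],[-2.6,-14.1,0,0,0,0],[-3.5,-19,0,0,0,0],[-4.5,-23.7,0,0,0,0],[-6.5,-28,0,0,0,0],[-11,-28.5,0,0,0,0.1],[-15.8,-28,0,0,0,0.2]]'; python3 plan.py .41 -.2 .235 .5 .4385 -.3798 .235 0
```

```text
time_s: 39.6
ee_pos: [0.3972, 0.0163, 0.4145]
eef_rot: [3.14, -0.001, 1.283]
force: [1.4, 0.3, -0.5]
grip_width: 0.0893
grip_force: 0.0
t 39.6 grasp [0.3975 0.0163 0.2341] rpy [ 3.140e+00 -1.000e-03  1.283e+00] F [ 1.4  0.3 -0.5] w 0.0893 gf 0.0 q [-0.05 -0.06  1.9   0.    1.3   0.24]
[-20.37,7.37,-0.09,0.002,-0.001,0.783] n>=5.2
[-36.80,15.21,-0.08,0.001,-0.002,1.283] n>=8.6
```

```bash
python3 -m jog '[[-4,1.4,0,0,0,0.14],[-8.3,3,0,0,0,0.28],[-12.7,4.6,0,0,0,0.42],[-17,6,0,0,0,0.56],[-21,8,0,0,0,0.7],[-25,10,0,0,0,0.84],[-29,12,0,0,0,0.98],[-33,13.5,0,0,0,1.12]]' 100; python3 plan.py .4385 -.3798 .20 0 .4385 -.3798 .10 0
```

```text
time_s: 40.4
ee_pos: [0.435, -0.3401, 0.4138]
eef_rot: [-3.141, -0.001, 0.158]
force: [0.9, 0.3, 0.4]
grip_width: 0.0937
grip_force: 0.0
t 40.4 grasp [ 0.4351 -0.34    0.2334] rpy [-3.141e+00 -1.000e-03  1.580e-01] F [0.9 0.3 0.4] w 0.0937 gf 0.0 q [-0.73  0.3   1.5   0.    1.34  0.68]
[-0.28,3.98,3.33,-0.000,-0.001,0.158] n>=1.1
[-0.29,3.98,13.33,-0.000,-0.001,0.158] n>=2.8
```

```bash
python3 -m jog '[[-0.3,3.9,0,0,0,0.15],[-0.3,3.9,2,0,0,0.16],[-0.3,3.9,4,0,0,0.16],[-0.3,3.9,7,0,0,0.16],[-0.3,3.9,10,0,0,0.16],[-0.3,3.9,12.5,0,0,0.16],[-0.3,3.9,13.2,0,0,0.16],[-0.3,3.9,13.2,0,0,0.16]]'; python3 plan.py .4385 -.3798 .10 0; python3 -m jog '[[0,0.1,0,0,0,0],[0,0.1,0,0,0,0],[0,0.1,0,0,0,0],[0,0.1,0,0,0,0],[0,0.1,0,0,0,0],[0,0.1,0,0,0,0]]' 50 30; python3 plan.py
```

```text
time_s: 41.2
ee_pos: [0.4385, -0.3771, 0.2817]
eef_rot: [-3.14, 0.0, 0.004]
force: [0.9, -0.6, 0.5]
grip_width: 0.0941
grip_force: 0.0
t 41.2 grasp [ 0.4384 -0.3768  0.1013] rpy [-3.14   0.     0.004] F [ 0.9 -0.6  0.5] w 0.0941 gf 0.0 q [-0.77  0.49  1.56  0.    1.09  0.79]
[0.00,0.27,0.13,-0.001,0.000,0.004] n>=0.1
time_s: 41.8
ee_pos: [0.4387, -0.3781, 0.2831]
eef_rot: [3.141, -0.002, 0.004]
force: [0.5, 1.2, 5.8]
grip_width: 0.0679
grip_force: 30.0
t 41.8 grasp [ 0.439  -0.3783  0.1027] rpy [ 3.141e+00 -2.000e-03  4.000e-03] F [0.5 1.2 5.8] w 0.0679 gf 30.0 q [-0.77  0.49  1.56  0.    1.09  0.79]
```

```bash
python3 -m jog '[[0,0,-1.5,0,0,0],[0,0,-4.5,0,0,0],[0,0,-9,0,0,0],[0,0,-13,0,0,0],[-1.5,-3,-13.3,0,0,-0.1],[-2.5,-7,-13.3,0,0,-0.24],[-3.3,-11.5,-13.3,0,0,-0.38],[-4,-16,-13.3,0,0,-0.52]]'; python3 plan.py .40 -.05 .235 1.1 .41 .12 .235 1.488
```

```text
time_s: 42.6
ee_pos: [0.3968, -0.2167, 0.4159]
eef_rot: [3.141, -0.001, 0.529]
force: [0.8, 0.1, -2.2]
grip_width: 0.0679
grip_force: 30.0
t 42.6 grasp [ 0.397  -0.2167  0.2355] rpy [ 3.141e+00 -1.000e-03  5.290e-01] F [ 0.8  0.1 -2.2] w 0.0679 gf 30.0 q [-0.58  0.07  1.77  0.    1.3   0.46]
[8.69,-14.23,0.05,0.001,-0.001,-0.571] n>=3.8
[18.13,-28.41,0.05,0.001,-0.000,-0.959] n>=6.7
```

```bash
python3 -m jog '[[2.3,-3.8,0,0,0,-0.14],[4.8,-7.9,0,0,0,-0.28],[7.2,-12,0,0,0,-0.42],[9.5,-16,0,0,0,-0.56],[11.8,-20,0,0,0,-0.7],[14.2,-24,0,0,0,-0.84],[17.5,-27,0,0,0,-0.96],[21.5,-27.5,0,0,0,-0.96]]'; python3 plan.py .5515 .162 .23 1.493 .5515 .162 .105 1.493
```

```text
time_s: 43.4
ee_pos: [0.4454, 0.1302, 0.4167]
eef_rot: [3.139, -0.001, 1.491]
force: [0.8, -0.4, -1.9]
grip_width: 0.0672
grip_force: 30.0
t 43.4 grasp [0.4458 0.1303 0.2363] rpy [ 3.139e+00 -1.000e-03  1.491e+00] F [ 0.8 -0.4 -1.9] w 0.0672 gf 30.0 q [ 0.21  0.1   1.74 -0.    1.31  0.29]
[4.01,10.33,0.66,0.002,-0.001,-0.002] n>=2.2
[4.01,10.30,13.16,0.002,-0.001,-0.002] n>=3.4
```

```bash
python3 -m jog '[[1.5,4,0,0,0,0],[3.2,8,0,0,0,0],[4,10.3,0.5,0,0,0],[4,10.3,2,0,0,0],[4,10.3,5,0,0,0],[4,10.3,8,0,0,0],[4,10.3,9.5,0,0,0],[4,10.3,9.5,0,0,0]]'; python3 plan.py .5515 .162 .103 1.493
```

```text
time_s: 44.2
ee_pos: [0.5523, 0.1582, 0.3189]
eef_rot: [-3.139, 0.001, 1.484]
force: [-0.2, 0.6, -1.4]
grip_width: 0.0678
grip_force: 30.0
t 44.2 grasp [0.5518 0.158  0.1385] rpy [-3.139e+00  1.000e-03  1.484e+00] F [-0.2  0.6 -1.4] w 0.0678 gf 30.0 q [ 0.22  0.44  1.54 -0.    1.17  0.3 ]
[0.38,-0.10,3.55,-0.003,0.001,-0.009] n>=0.7
```

```bash
python3 -m jog '[[0.25,0,0,0,0,0],[0.25,0,1.5,0,0,0],[0.25,0,2.7,0,0,0],[0.25,0,3.2,0,0,0],[0.25,0,3.2,0,0,0]]'; python3 plan.py .5515 .162 .103 1.493; python3 -m jog '[[0,0,0.1,0,0,0],[0,0,0.2,0,0,0],[0,0,0.2,0,0,0]]'; python3 plan.py .5515 .162 .103 1.493
```

```text
time_s: 44.7
ee_pos: [0.5528, 0.1608, 0.2883]
eef_rot: [3.141, 0.0, 1.484]
force: [-0.3, 0.8, -2.4]
grip_width: 0.0677
grip_force: 30.0
t 44.7 grasp [0.5529 0.1608 0.1079] rpy [3.141 0.    1.484] F [-0.3  0.8 -2.4] w 0.0677 gf 30.0 q [ 0.22  0.47  1.57 -0.    1.1   0.31]
[0.11,-0.14,0.49,0.000,0.000,-0.009] n>=0.1
time_s: 45.0
ee_pos: [0.5529, 0.1608, 0.2868]
eef_rot: [3.14, -0.0, 1.484]
force: [-0.3, 0.5, -2.9]
grip_width: 0.0677
grip_force: 30.0
t 45.0 grasp [0.5531 0.1608 0.1064] rpy [ 3.14  -0.     1.484] F [-0.3  0.5 -2.9] w 0.0677 gf 30.0 q [ 0.22  0.48  1.57 -0.    1.1   0.31]
[0.11,-0.15,0.34,0.001,-0.000,-0.009] n>=0.1
```

```bash
python3 -m jog '[[0.1,0,0.1,0,0,0],[0.1,0,0.2,0,0,0],[0.1,0,0.3,0,0,0],[0.1,0,0.3,0,0,0]]'; python3 -m jog '[[0,0,0.1,0,0,0],[0,0,0.1,0,0,0]]'; python3 plan.py .5515 .162 .103 1.493
```

```text
time_s: 45.4
ee_pos: [0.5529, 0.1618, 0.2833]
eef_rot: [3.141, 0.0, 1.484]
force: [-0.0, -1.3, -2.4]
grip_width: 0.0673
grip_force: 30.0
time_s: 45.6
ee_pos: [0.5529, 0.1618, 0.2831]
eef_rot: [3.14, -0.0, 1.484]
force: [-3.2, 0.1, 4.5]
grip_width: 0.0674
grip_force: 30.0
t 45.6 grasp [0.5532 0.1619 0.1027] rpy [ 3.14  -0.     1.484] F [-3.2  0.1  4.5] w 0.0674 gf 30.0 q [ 0.22  0.48  1.57 -0.    1.09  0.31]
[0.00,-0.14,-0.03,0.001,-0.000,-0.009] n>=0.1
```

Touchdown. Release, retreat clear of everything, and check the final state numerically.

```bash
python3 -m jog '[[0,0,-0.1,0,0,0],[0,0,-0.1,0,0,0],[0,0,-0.1,0,0,0],[0,0,-0.1,0,0,0],[0,0,-4,0,0,0],[0,0,-8,0,0,0],[0,0,-12,0,0,0],[0,0,-13,0,0,0]]' 100; python3 -m jog '[[-3,-3,0,0,0,0],[-6,-7,0,0,0,0],[-9,-11,0,0,0,0],[-13,-14,0,0,0,0],[-18,-16,0,0,0,0],[-23,-16,0,0,0,0],[-28,-16,0,0,0,0],[-32,-16,0,0,0,0]]'; python3 -m jog '[[0,0,0,0,0,0],[0,0,0,0,0,0],[0,0,0,0,0,0]]';python3 - <<'E'
from h import *
np.set_printoptions(precision=4,suppress=True)
T,t=cam('top');S,s=cam('side');T0=cv2.imread('pics/top0.png');S0=cv2.imread('pics/side0.png')
# image shift of each shaker from its first picture, by template matching
def m(A,B,x0,y0,x1,y1,p=8):
    r=cv2.matchTemplate(B[y0-p:y1+p,x0-p:x1+p],A[y0:y1,x0:x1],cv2.TM_CCOEFF_NORMED);_,v,_,l=cv2.minMaxLoc(r);return round(v,3),(l[0]-p,l[1]-p)
print('sugar',m(T0,T,172,126,198,150),m(S0,S,161,205,193,240));print('flour',m(T0,T,161,179,192,211),m(S0,S,224,214,266,250))
hsv=cv2.cvtColor(T,cv2.COLOR_BGR2HSV)[215:275,165:215];M=((hsv[...,1]>60)*1).astype(np.uint8)
cs,_=cv2.findContours(M,cv2.RETR_EXTERNAL,cv2.CHAIN_APPROX_NONE);print('mat+lid box',cv2.boundingRect(max(cs,key=cv2.contourArea)))
o=ctrl.get_obs();print(o['time_s'],o['force'],o['grip_width'],o['ee_pos'])
E
```

```text
time_s: 46.4
ee_pos: [0.5528, 0.1618, 0.4171]
eef_rot: [3.134, -0.002, 1.484]
force: [0.3, 0.3, -0.1]
grip_width: 0.0939
grip_force: 0.0
time_s: 47.2
ee_pos: [0.3647, -0.1451, 0.4121]
eef_rot: [3.14, 0.0, 1.483]
force: [0.1, -0.4, 0.5]
grip_width: 0.0944
grip_force: 0.0
time_s: 47.5
ee_pos: [0.3657, -0.1423, 0.412]
eef_rot: [3.141, -0.0, 1.485]
force: [0.8, -0.0, -0.3]
grip_width: 0.0938
grip_force: 0.0
sugar (0.94, (1, -1)) (0.976, (-1, -1))
flour (0.905, (0, -1)) (0.951, (-1, 0))
mat+lid box (4, 11, 37, 38)
47.6 [-0.0354 -0.1911  0.9788] 0.09437058202256716 [ 0.3658 -0.142   0.4122]
```

```bash
python3 -c "
from station import ctrl
print(ctrl.hand_in())"
```

```text
the job is handed in; nothing more can be done
None
```

The job is handed in at about 48 s: the canister stands on the mat with lid_b snapped flat on its rim, and both shakers are back upright in their own bays.

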